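# Jack up a sagging display board and hold it

### The arm

A 7-joint arm with a two-finger parallel gripper is mounted at the origin on the work surface. World frame = base frame: x ahead of the robot, y to its left, z up, the work surface at z = 0. Lengths are in m, angles in rad, forces in N, time in s.
With the tool pointing down it reaches from about 0.425 to 0.875 m from the base axis. Payload 4.7 kg.
Tool frame: the origin (TCP) lies midway between the tips of the shut fingers; the grasp point (between the pads) lies 19 mm behind it; z points along the fingers, y is the direction in which the jaws open and shut (so a half turn about z gives the same grasp; the last joint's range is limited). The gripper opens to 85 mm and grips with 20 to 120 N. Pads are 22 mm wide; open, the fingers measure 114 mm over their backs; the gripper's body (76 mm by 85 mm) begins 54 mm behind the grasp point. The pads swing forward as they close: fully open they stand 13 mm farther back than shut.
Start: joints at [-1.187, 0.321, -0.07, 1.45, 0.023, 1.371, -0.057], TCP at [0.235, 0.606, 0.231] pointing down, gripper open.
Joint ranges: [-2.86, 2.86], [-0.3, 2.09], [-1.38, 1.24], [0.06, 2.45], [-1.56, 4.7], [0.09, 2.05], [-2.69, 2.69]. Speed limits (rad/s): [2.57, 2.57, 3.14, 3.14, 3.14, 3.14, 3.14].

### API

Orientations are given as [roll, pitch, yaw] about the fixed x, y, z axes, in that order (R = Rz(yaw) Ry(pitch) Rx(roll)).
In Python, from rig import get_state, get_image, sign_off gives the robot as it stands. The module is installed in compiled form; this text tells all that it offers.
- The arm moves only by the tool arm_command, never from a script. Its argument "series" is a list of rows, each an object with "claw": the finger opening in cm, from 0 to 8.54; "delta_pos": the shift along the tool's x, y, z in cm, a list of three; "turn": the turn about the tool's z in degrees. A call has 1 to 5 rows; each row shifts and turns the commanded pose from where the row before left it, along the tool's axes as they then stand; what a row does not reach is not made up. A row lasts 1/10 s, in which the tool goes at most 50 mm and 8.59 degrees, less where a joint would pass 70% of its speed; a pose out of reach is approached as far as the arm can. A call is refused whole if a number of a shift passes 5 or a number of a turn 8.59, either way. A call with a gripper value outside its range is refused whole. The fingers move at their own pace and stop on an object; "squeeze" is the grip in N (left out, the last holds). Time passes only in rows, so rows that do not move let the fingers close. It gives the time, the measured TCP pose, the force and the opening at its end, in the units of the state.
- get_state(): the state, without advancing time (a new reading comes with each control period).
- get_image(name): name is "scene" or "top" or "wrist"; returns a dict with "pixels" (384x512x3 uint8, red, green, blue), "z_map" (384x512 float32, m along the optical axis (not along the pixel's ray), 0 where there is no reading), "intrinsics" (3x3 intrinsics, pixels), "R" (3x3) and "t" (3): a world point X has camera coordinates R X + t. Camera axes: x right, y down, z forward; pixel columns grow to the right and rows downward; lengths in m; the calibration is good to about 2 mm. A picture is of the moment at which its call begins.
- sign_off(): hands the job in, once; it reports no verdict.
The state is a dict: "t": time; "joints": joint angles; "dq": joint speeds; "effort": joint torques, N m; "position": TCP position; "orientation": TCP orientation; "force": force on the tool from outside, world axes, zero at the start; "ft_torque": the same for the moment, N m; "opening": finger opening in m.
Only numpy, scipy, OpenCV 4.12 (cv2) and the standard library are available. Lean on these libraries where they do the work, as an engineer would, in place of code of your own. Each camera call takes 0.05 s, during which the arm holds its last target.

### The job

The front of the white display board has sagged and has to be held up while a colleague refits its pins. Stack the large packing disc and then the small one, centred, on the round saddle of the jack, stand the jack so that the stacked discs are centred under the round lift pad on the board's steel lug, and let go of it; press the pump handle fully down once, let it come fully back up, then press it fully down again and finish while still holding it down, so that the jack alone keeps the board up. Do not push the other items on the counter about.

Things in the scene. Friction and masses are not known exactly. Their poses are not given: they have to be found in the camera images.
- large_center (a point): Centre (half-way up) of the large packing disc: plain dark wood, 56 mm diameter, 12 mm thick, 30 g, lying loose on the counter; z axis is its axis.
- small_center (a point): Centre (half-way up) of the small packing disc: same wood, 42 mm diameter, 12 mm thick, 25 g, lying loose on the counter.
- saddle_top (a point): Centre of the flat top of the jack's round steel saddle plate (60 mm diameter, 8 mm thick), 50 mm above the counter with the handle up; it rises 30 mm as the handle goes fully down. It stands 70 mm in front of the column's centre along the jack's +x axis (axes here are the jack's).
- jack_grip (a point): Point on the centre line of the loose jack's grey column, 85 mm above the jack's underside, where it can be gripped. The column is 34 mm wide along y, 40 mm along x, its steel cap reaches 108 mm. z up, +x points to the saddle, -x to the handle. Discs on the saddle stay there by friction alone.
- handle_pad (a point): Centre of the top of the rubber pressing pad (50 x 34 mm) near the handle's end, 130 mm behind the hinge and 8 mm above the bar's centre line. Hinge line: along the jack's y, 12 mm behind the column's centre, 60 mm above the jack's underside. Handle up: the bar rises backwards at 0.45 rad, this point about 124 mm up; fully down: bar level, this point 68 mm up.
- handle (a joint): Angle of the pump handle: 0 fully up, 0.45 rad fully down (a hard stop). A spring brings it back up by itself when let go; pressing the pad takes 1 to 3 N empty and about 4 to 8 N with the board's load.
- lift_pad (a point): Centre of the flat underside of the round steel lift pad (28 mm diameter, 12 mm tall) under the steel lug; a round bolt head on top of the lug marks it from above. 92 mm above the counter while the board sags. +x points (level within 0.05 rad) towards the board: the jack comes in from the -x side, its +x along this +x. With both discs on the jack and its handle fully down it is about 104 mm up (load 4 to 7 N).
- large: The large packing disc (origin at the centre of its underside).
- small: The small packing disc (origin at the centre of its underside).
- jack: The jack, loose on the counter, about 0.85 kg (origin under the column's centre, on the underside of its foot). The flat steel foot is 70 mm wide, 8 mm thick and reaches from 160 mm behind the column's centre to 100 mm in front of it.
- stand: The fixed wooden stand with the white board, hinged at its rear (origin on the counter below the lift pad; +x towards the board). The steel lug, 50 mm wide, juts 65 mm out of the board's front edge and ends 30 mm in front of the pad's centre. Saddle plus both discs is 74 mm high. Front posts, 140 mm high, stand 55 mm behind the pad and 155 mm to either side.
- jar: Bystander: blue jar, 60 mm diameter, 90 mm tall; origin under its centre.
- gift_box: Bystander: white box 80 x 110 x 60 mm; origin under its centre.
- bowl: Bystander: white bowl, 100 mm diameter, 45 mm tall; origin under its centre.
There are look-alikes about, which are no part of the job. Leave any green or purple look-alike of the large alone.

How it is judged:
By the outcome, as a careful person would: the job done as asked, in the order asked, and still so for the second after the job is handed in, while the arm keeps its last pose, push and grip.
It also fails if it takes over 72 s, if anything falls off the work surface, if the arm or the gripper's body presses on something with over 40 N, if the wrist force passes 120 N, or if a joint passes its speed limit or range.

## Working session

There is one attempt and no reset: what is moved stays moved. The work goes in short steps, Python scripts to look and compute and a tool call to move; the robot and the scene stay as the last step left them, time stands still between calls to the robot, and variables do not carry over. Pictures are saved under pics/ and viewed, and the job is handed in when it is done.

Besides the shell and the picture viewer there is one more tool, called as a command line: name --argument value ..., lists and objects as JSON in quotes. arm_command: Moves the arm, as the interface text tells. Its arguments: {"type":"object","properties":{"series":{"type":"array"},"squeeze":{"type":"number"}},"required":["series"]}

```bash
mkdir -p pics; cat > h.py <<'E'
import numpy as np, cv2
from rig import get_state, get_image
def snap(name,fn):
    d=get_image(name); cv2.imwrite('pics/'+fn+'.png',d['pixels'][:,:,::-1]); np.savez('pics/'+fn+'.npz',**d); return d
def load(fn): return dict(np.load('pics/'+fn+'.npz'))
def ray(d,u,v,z):
    K,R,t=d['intrinsics'],d['R'],d['t']; c=-R.T@t
    r=R.T@np.linalg.inv(K)@np.array([u,v,1.]); return c+r*(z-c[2])/r[2]
def zpt(d,u,v):
    Z=d['z_map'][int(v),int(u)]; K,R,t=d['intrinsics'],d['R'],d['t']
    return R.T@(np.linalg.inv(K)@np.array([u,v,1.])*Z-t)
def cloud(d):
    K,R,t=d['intrinsics'],d['R'],d['t']; v,u=np.mgrid[0:384,0:512]
    p=np.stack([u,v,np.ones_like(u)],-1)@np.linalg.inv(K).T*d['z_map'][...,None]
    return (p-t)@R
E
python3 - <<'E'
from h import *
s=get_state(); print(s)
for n in ['scene','top','wrist']:
    d=snap(n,n+'0'); print(n,-d['R'].T@d['t'],d['R'][2])
E
```

```text
{'t': 0.0, 'joints': array([-1.18687652,  0.32184232, -0.07011256,  1.45166578,  0.02261812,
        1.37076485, -0.05692507]), 'dq': array([ 0.00057263,  0.00112333,  0.002365  , -0.0001376 , -0.00155177,
        0.00036705,  0.00066185]), 'effort': array([-2.76395610e-05, -4.93580961e+01, -3.82467946e-01, -3.14337409e+01,
        1.27252447e-02,  1.16124694e-02,  4.07054614e-06]), 'position': array([0.23478692, 0.60555418, 0.23021578]), 'orientation': array([-3.13970297e+00,  1.04892792e-04,  2.77180827e+00]), 'force': array([-0.42366216,  0.19833636,  0.25867918]), 'ft_torque': array([-0.03949991,  0.00334706,  0.00709351]), 'opening': 0.08530621974445562}
scene [ 1.04072623 -0.20782209  1.07313781] [-0.49350622  0.12290334 -0.86101474]
top [ 0.36204278 -0.07447132  1.20349561] [ 0.10610334  0.02492736 -0.99404261]
wrist [0.17197195 0.63010865 0.37233884] [ 0.24856513 -0.09872014 -0.96357133]
```

View pics/scene0.png

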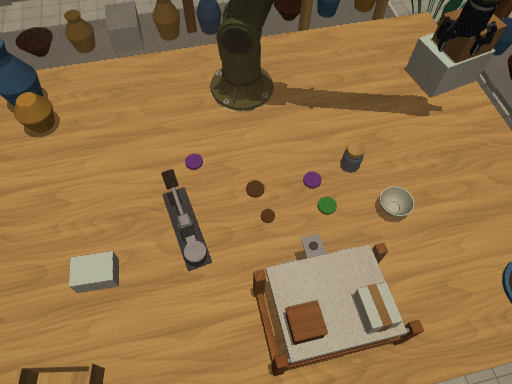

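View pics/top0.png

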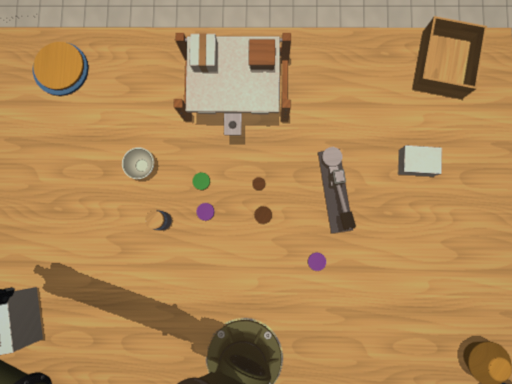

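View pics/wrist0.png

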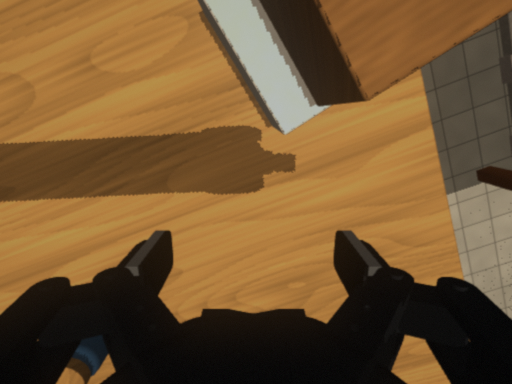

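The scene and top pictures show two plain brown discs, at top (263,215) and (259,184). Purple discs lie at (205,212) and (317,261), and a green one at (202,181). The jack runs from its saddle at (332,157) to its handle at (347,222), and the lug's bolt is at (232,125). The brown discs fit "plain dark wood", the bigger being the large; a crop will confirm it.

```bash
python3 - <<'E'
from h import *
d=load('top0'); im=d['pixels'][:,:,::-1].copy()
hsv=cv2.cvtColor(im,cv2.COLOR_BGR2HSV)
for p in [(263,215),(259,184),(205,212),(332,157),(345,222),(232,125),(325,190)]: print(p,hsv[p[1],p[0]],zpt(d,*p))
def cen(fn,box,z,vmax=110):
    d=load(fn); hsv=cv2.cvtColor(d['pixels'],cv2.COLOR_RGB2HSV)
    m=np.zeros((384,512),np.uint8); x0,y0,x1,y1=box
    m[y0:y1,x0:x1]=(hsv[y0:y1,x0:x1,2]<vmax)*255
    n,l,st,c=cv2.connectedComponentsWithStats(m)
    i=1+np.argmax(st[1:,4]); print(fn,c[i],st[i],ray(d,*c[i],z))
cen('top0',(248,200,278,230),.012);cen('top0',(248,174,270,194),.012)
cen('scene0',(240,176,270,202),.010);cen('scene0',(256,204,280,226),.010)
cv2.imwrite('pics/c1.png',cv2.resize(im[100:270,190:370],None,fx=4,fy=3.5,interpolation=cv2.INTER_CUBIC)[:600])
P=cloud(d)
for nm,b in [('lug',(218,108,250,145)),('jack',(312,140,362,240))]:
    x0,y0,x1,y1=b; Q=P[y0:y1,x0:x1].reshape(-1,3)
    print(nm)
    for lo,hi in [(.004,.02),(.03,.045),(.045,.06),(.06,.08),(.08,.1),(.1,.112),(.112,.14),(.14,.2)]:
        q=Q[(Q[:,2]>lo)&(Q[:,2]<hi)]
        if len(q): print(lo,len(q),q.mean(0),q.min(0),q.max(0))
E
```

```text
(263, 215) [ 13 161 100] [ 0.42747449 -0.0521819   0.0142912 ]
(259, 184) [ 13 163 105] [ 0.52356736 -0.03840808  0.01608077]
(205, 212) [147 123 135] [0.43454317 0.12827632 0.01087055]
(332, 157) [ 10  34 173] [ 0.60451753 -0.25970793  0.04759125]
(345, 222) [ 15 114  58] [ 0.4050655  -0.28264125  0.12382057]
(232, 125) [13 42 85] [0.68114706 0.03934727 0.11752585]
(325, 190) [12 45 85] [ 0.36204278 -0.07447132  1.20349561]
top0 [262.93518519 214.55555556] [255 207  17  16 216] [ 0.42897206 -0.05191896  0.012     ]
top0 [258.57142857 183.57142857] [253 178  12  12 112] [ 0.52545535 -0.03692618  0.012     ]
scene0 [254.67206478 188.57894737] [246 180  18  18 247] [ 0.43191526 -0.05255116  0.01      ]
scene0 [267.18867925 215.56603774] [260 209  15  14 159] [ 0.5292988  -0.03763524  0.01      ]
lug
0.004 19 [0.69611264 0.04301437 0.00491161] [0.65554623 0.00072958 0.00400601] [0.75421963 0.09570493 0.00655021]
0.1 322 [0.68584003 0.04062817 0.10831643] [0.65405959 0.01631238 0.10141982] [0.72040584 0.06465171 0.11198851]
0.112 229 [0.71293605 0.03616295 0.12285289] [ 0.65572204 -0.010
[... 219 characters left out ...]
.03985737] [ 0.51621548 -0.28784991  0.03055851] [ 0.63392858 -0.23628739  0.04468072]
0.045 315 [ 0.60206095 -0.2575949   0.0498827 ] [ 0.51530444 -0.28716223  0.04532295] [ 0.63534267 -0.22877654  0.05698783]
0.06 58 [ 0.51515812 -0.26620142  0.07163011] [ 0.48569579 -0.28939288  0.06022924] [ 0.55137924 -0.24981816  0.07852685]
0.08 90 [ 0.49091013 -0.27227303  0.09045777] [ 0.44009839 -0.28800908  0.0801663 ] [ 0.55564373 -0.24947418  0.09993655]
0.1 193 [ 0.520244   -0.27105626  0.10590435] [ 0.41665643 -0.30201572  0.10019152] [ 0.55797081 -0.2501456   0.11197027]
0.112 217 [ 0.41007507 -0.28843885  0.12410981] [ 0.38556508 -0.30941802  0.11210728] [ 0.52464136 -0.26889442  0.13735221]
```

View pics/c1.png

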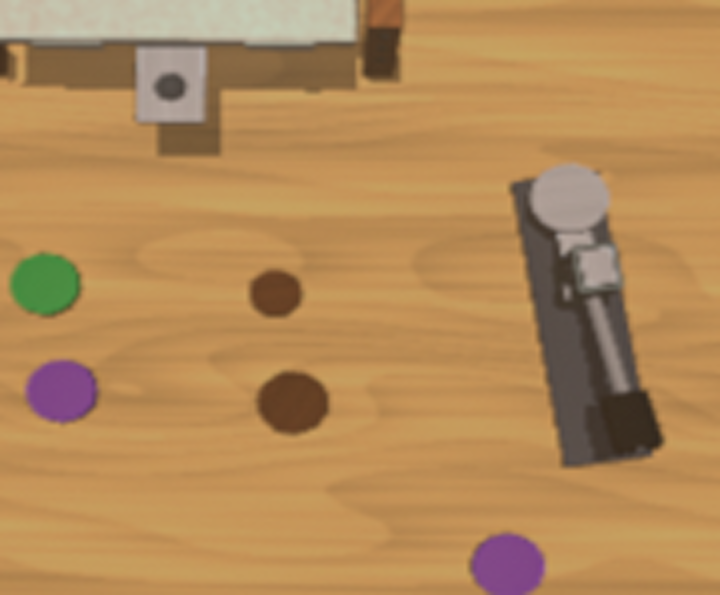

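The crop confirms the two plain brown discs, large at crop (292,402) and small at crop (275,293). The green and purple ones are look-alikes. Next I refine the jack and lug poses from both views.

```bash
python3 - <<'E'
from h import *
a=load('top0')['pixels'][:,:,::-1]; b=load('scene0')['pixels'][:,:,::-1]
c=np.hstack([cv2.resize(a[140:240,310:365],None,fx=6,fy=6,interpolation=cv2.INTER_CUBIC), cv2.resize(b[160:275,150:225],None,fx=5.2,fy=5.2,interpolation=cv2.INTER_CUBIC)[:600]])
cv2.imwrite('pics/c2.png',c); print(c.shape)
e=np.hstack([cv2.resize(a[20:150,165:305],None,fx=3,fy=3,interpolation=cv2.INTER_CUBIC)[:390], cv2.resize(b[228:268,290:340],None,fx=7,fy=9.75,interpolation=cv2.INTER_CUBIC)[:390]])
cv2.imwrite('pics/c3.png',e); print(e.shape)
E
```

```text
Traceback (most recent call last):
ValueError: all the input array dimensions except for the concatenation axis must match exactly, but along dimension 0, the array at index 0 has size 600 and the array at index 1 has size 598
```

```bash
python3 - <<'E'
from h import *
a=load('top0')['pixels'][:,:,::-1]; b=load('scene0')['pixels'][:,:,::-1]
r=lambda i,w,h:cv2.resize(i,(w,h),interpolation=cv2.INTER_CUBIC)
cv2.imwrite('pics/c2.png',np.hstack([r(a[140:240,310:365],330,600),r(b[160:275,150:225],390,598)[:598] if 0 else r(b[160:275,150:225],390,600)]))
cv2.imwrite('pics/c3.png',np.hstack([r(a[20:150,165:305],420,390),r(b[228:268,290:340],350,280*390//280)]))
E
```

```text
(no output)
```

View pics/c2.png

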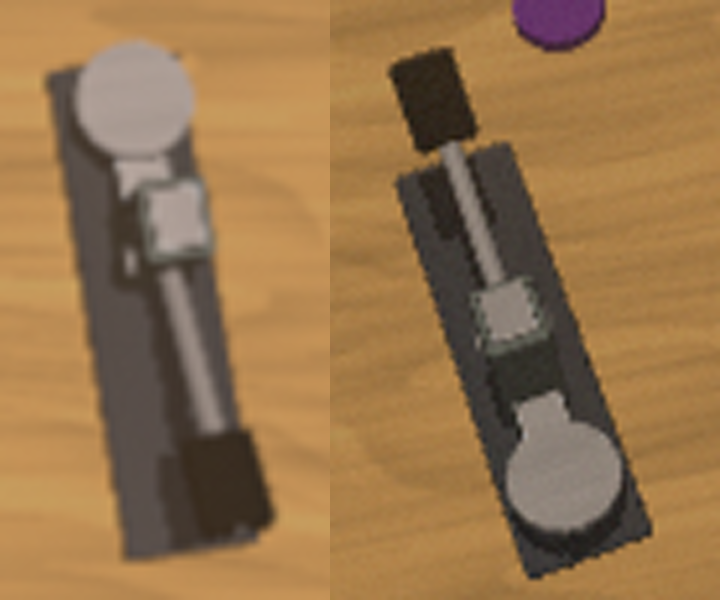

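View pics/c3.png

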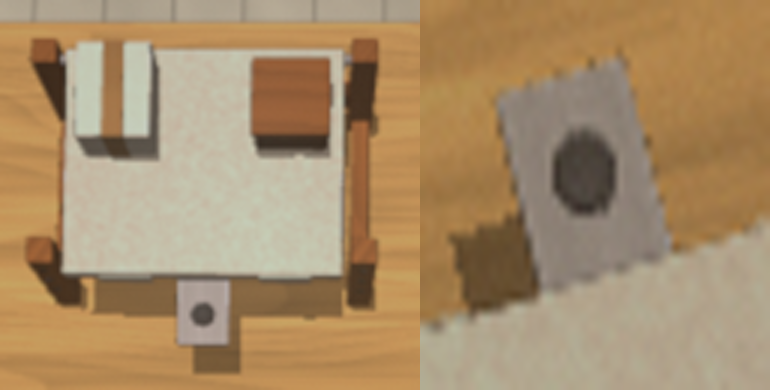

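```bash
python3 - <<'E'
from h import *
T=load('top0');S=load('scene0')
t=lambda x,y:(310+x/6-.4,140+y/6-.4)
s=lambda x,y:(150+(x-330)/5.2-.4,160+y/5.217-.4)
l=lambda x,y:(165+x/3-.3,20+y/3-.3)
m=lambda x,y:(290+(x-420)/7-.4,228+y/9.75-.4)
A=ray(T,*t(134,100),.05);B=ray(S,*s(565,475),.05);print('saddle',A,B)
A=ray(T,*t(175,221),.108);B=ray(S,*s(507,313),.108);print('cap',A,B)
C=[ray(S,*s(*p),.008) for p in [(398,177),(510,143),(652,533),(532,577)]]; C=np.array(C);print(C)
f=(C[2]+C[3]-C[0]-C[1]);print('yaw',np.arctan2(f[1],f[0]),'len',np.linalg.norm(f)/2)
C2=np.array([ray(T,*t(*p),.008) for p in [(125,560),(49,78)]]);f2=C2[1]-C2[0];print('yawtop',np.arctan2(f2[1],f2[0]),np.linalg.norm(f2))
q=np.array([ray(T,*l(*p),z) for p,z in [((203,314),.116),((178,281),.11),((229,279),.11),((229,345),.11),((178,345),.11),((62,273),.125),((342,276),.125),((345,50),.14),((64,50),.14)]]);print(q)
g=q[0+1+4]-q[6];print('stand yaw', np.arctan2(-g[0],g[1]))
print('bolt scene',ray(S,*m(584,172),.116),[ray(S,*m(*p),.11) for p in [(498,96),(622,62),(668,252),(540,290)]])
E
```

```text
saddle [ 0.6062684  -0.25913145  0.05      ] [ 0.60765888 -0.25875782  0.05      ]
cap [ 0.53554753 -0.26903018  0.108     ] [ 0.53933777 -0.27107005  0.108     ]
[[ 0.38663218 -0.32690777  0.008     ]
 [ 0.3781579  -0.26042249  0.008     ]
 [ 0.63232494 -0.22106734  0.008     ]
 [ 0.64214022 -0.28636165  0.008     ]]
yaw 0.1555033693436414 len 0.2579500433196801
yawtop 0.1526389426782632 0.25389786502351447
[[ 0.68348705  0.03848487  0.116     ]
 [ 0.71808217  0.0642931   0.11      ]
 [ 0.72044556  0.0145143   0.11      ]
 [ 0.65466607  0.01317644  0.11      ]
 [ 0.65424254  0.06269378  0.11      ]
 [ 0.72033536  0.17482667  0.125     ]
 [ 0.71926576 -0.09519525  0.125     ]
 [ 0.93917184 -0.09557067  0.14      ]
 [ 0.93859625  0.17739938  0.14      ]]
stand yaw -0.003961146229104946
bolt scene [0.68743026 0.03832063 0.116     ] [array([0.65757374, 0.01539523, 0.11      ]), array([0.65832777, 0.06293134, 0.11      ]), array([0.71318902, 0.06279146, 0.11      ]), array([0.71290024, 0.01475944, 0.11      ])]
```

```bash
cat >> h.py <<'E'
def plan(*wps, step=4.5):
    """wps: (x,y,z[,yaw deg]); prints rows (tool-frame cm, turn deg)"""
    s=get_state(); p=s['position'].copy(); R0,P0,y=s['orientation']
    print('t%.2f at'%s['t'],p.round(4),np.degrees(s['orientation']).round(2),'F',s['force'].round(1),'op',round(s['opening']*1e3,1))
    for w in wps:
        q=np.array(w[:3]); yt=np.radians(w[3]) if len(w)>3 else y
        dy=(yt-y+np.pi)%(2*np.pi)-np.pi
        n=max(int(np.ceil(np.linalg.norm(q-p)*100/step)),int(np.ceil(abs(np.degrees(dy))/8.4)),1)
        for i in range(n):
            c,sn=np.cos(y),np.sin(y); d=(q-p)/n*100
            print('  [%.2f,%.2f,%.2f] turn %.2f'%(d[0]*c+d[1]*sn, d[0]*sn-d[1]*c, -d[2], -np.degrees(dy/n)))
            y+=dy/n
        p=q; print('  --')
E
python3 -c "
from h import *
plan((.41,.3,.21,188.8),(.4305,-.052,.12))"
```

```text
t0.15 at [0.2348 0.6057 0.2305] [-1.7992e+02  1.0000e-02  1.5881e+02] F [0.4 0.1 0.4] op 85.2
  [-3.42,-2.77,0.26] turn -3.75
  [-3.23,-2.99,0.26] turn -3.75
  [-3.03,-3.19,0.26] turn -3.75
  [-2.82,-3.39,0.26] turn -3.75
  [-2.59,-3.56,0.26] turn -3.75
  [-2.35,-3.72,0.26] turn -3.75
  [-2.10,-3.87,0.26] turn -3.75
  [-1.84,-4.00,0.26] turn -3.75
  --
  [0.37,-3.90,1.00] turn -0.00
  [0.37,-3.90,1.00] turn -0.00
  [0.37,-3.90,1.00] turn -0.00
  [0.37,-3.90,1.00] turn -0.00
  [0.37,-3.90,1.00] turn -0.00
  [0.37,-3.90,1.00] turn -0.00
  [0.37,-3.90,1.00] turn -0.00
  [0.37,-3.90,1.00] turn -0.00
  [0.37,-3.90,1.00] turn -0.00
  --
```

arm_command --series '[{"claw": 8.5, "delta_pos": [-3.4, -2.8, 0.3], "turn": -3.75}, {"claw": 8.5, "delta_pos": [-3.2, -3.0, 0.3], "turn": -3.75}, {"claw": 8.5, "delta_pos": [-3.0, -3.2, 0.2], "turn": -3.75}, {"claw": 8.5, "delta_pos": [-2.8, -3.4, 0.2], "turn": -3.75}, {"claw": 8.5, "delta_pos": [-2.6, -3.6, 0.2], "turn": -3.75}]' --squeeze 30

```text
t: 0.65
position: [0.3439, 0.4126, 0.219]
orientation: [-3.141, -0.0, 3.102]
force: [0.8, -0.2, 0.1]
opening: 0.0847
```

arm_command --series '[{"claw": 8.5, "delta_pos": [-2.4, -3.7, 0.3], "turn": -3.75}, {"claw": 8.5, "delta_pos": [-2.1, -3.9, 0.3], "turn": -3.75}, {"claw": 8.5, "delta_pos": [-1.8, -4.0, 0.3], "turn": -3.75}, {"claw": 8.5, "delta_pos": [0.4, -3.9, 0.5], "turn": 0}, {"claw": 8.5, "delta_pos": [0.4, -3.9, 0.5], "turn": 0}]'

```text
t: 1.15
position: [0.4134, 0.2193, 0.1999]
orientation: [-3.142, -0.0, -2.989]
force: [0.7, -0.0, 0.3]
opening: 0.085
```

arm_command --series '[{"claw": 8.5, "delta_pos": [0.4, -3.9, 0.8], "turn": 0}, {"claw": 8.5, "delta_pos": [0.4, -3.9, 1.0], "turn": 0}, {"claw": 8.5, "delta_pos": [0.4, -3.9, 1.0], "turn": 0}, {"claw": 8.5, "delta_pos": [0.4, -3.9, 1.0], "turn": 0}, {"claw": 8.5, "delta_pos": [0.4, -3.9, 1.0], "turn": 0}]'

```text
t: 1.65
position: [0.4229, 0.024, 0.1519]
orientation: [3.141, 0.0, -2.988]
force: [-0.3, 0.0, 0.3]
opening: 0.0851
```

arm_command --series '[{"claw": 8.5, "delta_pos": [0.4, -3.9, 1.0], "turn": 0}, {"claw": 8.5, "delta_pos": [0.4, -3.9, 1.0], "turn": 0}, {"claw": 8.5, "delta_pos": [0, 0, 0], "turn": 0}]'

```text
t: 1.95
position: [0.426, -0.058, 0.1313]
orientation: [-3.14, -0.002, -2.996]
force: [-0.1, -1.2, 0.9]
opening: 0.0848
```

```bash
python3 -c "
from h import *
d=snap('wrist','w1'); plan((.4305,-.052,.12))"
```

```text
t2.00 at [ 0.4265 -0.0551  0.1317] [ 1.7999e+02 -7.0000e-02 -1.7150e+02] F [-0.2  1.3 -0.4] op 85.0
  [-0.44,0.25,1.17] turn -0.00
  --
```

View pics/w1.png

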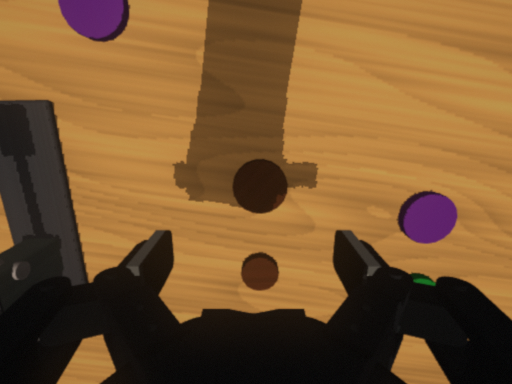

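The wrist picture shows the large disc at (260,186) and the small one at (260,271), both plain brown.

```bash
python3 - <<'E'
from h import *
d=load('w1'); hsv=cv2.cvtColor(d['pixels'],cv2.COLOR_RGB2HSV)
for b in [(225,150,295,216),(236,246,286,296)]:
    x0,y0,x1,y1=b; m=((hsv[y0:y1,x0:x1,2]<118)&(hsv[y0:y1,x0:x1,1]>120)).astype(np.uint8)
    if b[0]==225: m=(hsv[y0:y1,x0:x1,2]<60).astype(np.uint8)
    cs,_=cv2.findContours(m,cv2.RETR_EXTERNAL,cv2.CHAIN_APPROX_NONE); c=max(cs,key=cv2.contourArea)
    (cx,cy),r=cv2.minEnclosingCircle(c); e=cv2.fitEllipse(c)
    print(cx+x0,cy+y0,r,e, ray(d,e[0][0]+x0,e[0][1]+y0,.008), zpt(d,cx+x0,cy+y0))
print(hsv[186,260],hsv[271,260],hsv[195,220])
E
```

```text
259.23255920410156 185.35813903808594 26.977367401123047 ((33.735748291015625, 34.944862365722656), (49.8549690246582, 53.46552276611328), 44.42104721069336) [ 0.42752609 -0.05232192  0.008     ] [ 0.42693341 -0.05197853  0.01167921]
259.20812225341797 270.87817192077637 19.176074981689453 ((23.40264892578125, 24.926172256469727), (36.520347595214844, 37.12190628051758), 153.14064025878906) [ 0.52503531 -0.03667341  0.008     ] [ 0.52236929 -0.03738719  0.01223101]
[ 14 191  44] [ 11 191  80] [ 16 169 115]
```

```bash
python3 -c "
from h import *
plan((.4295,-.052,.06),(.4295,-.052,.001))"
```

```text
t2.00 at [ 0.4265 -0.0551  0.1317] [ 1.7999e+02 -7.0000e-02 -1.7150e+02] F [-0.2  1.3 -0.4] op 85.0
  [-0.17,0.13,3.59] turn -0.00
  [-0.17,0.13,3.59] turn -0.00
  --
  [-0.00,0.00,2.95] turn -0.00
  [-0.00,0.00,2.95] turn -0.00
  --
```

arm_command --series '[{"claw": 8.5, "delta_pos": [-0.17, 0.13, 3.6], "turn": 0}, {"claw": 8.5, "delta_pos": [-0.17, 0.13, 3.6], "turn": 0}, {"claw": 8.5, "delta_pos": [0, 0, 2.5], "turn": 0}, {"claw": 8.5, "delta_pos": [0, 0, 2.0], "turn": 0}, {"claw": 8.5, "delta_pos": [0, 0, 0], "turn": 0}]'

```text
t: 2.5
position: [0.4278, -0.0485, 0.0131]
orientation: [3.141, -0.006, -2.986]
force: [-1.2, 0.5, -0.1]
opening: 0.085
```

```bash
python3 -c "
from h import *
d=snap('wrist','w2'); plan((.4295,-.052,.001))"
```

```text
t2.55 at [ 0.4292 -0.0487  0.0146] [ 1.7999e+02 -1.7000e-01 -1.7111e+02] F [ 0.  -0.2  0.6] op 85.2
  [0.02,-0.33,1.36] turn -0.00
  --
```

View pics/w2.png

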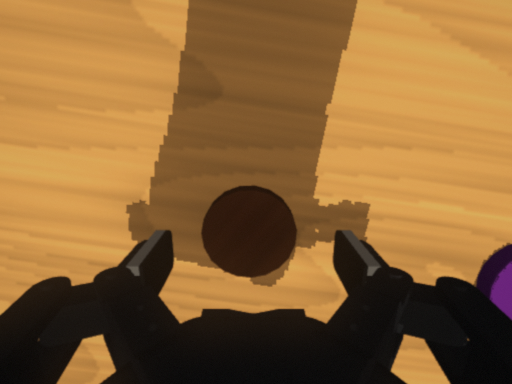

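```bash
python3 - <<'E'
from h import *
d=load('w2'); hsv=cv2.cvtColor(d['pixels'],cv2.COLOR_RGB2HSV)
m=(hsv[...,2]<60).astype(np.uint8); m[:180]=0;m[278:]=0;m[:,:198]=0;m[:,302:]=0
cs,_=cv2.findContours(m,cv2.RETR_EXTERNAL,cv2.CHAIN_APPROX_NONE); c=max(cs,key=cv2.contourArea)
e=cv2.fitEllipse(c); print(e,ray(d,*e[0],.009),cv2.boundingRect(c))
plan((.4295,-.052,.001))
E
```

```text
((248.6730194091797, 230.78753662109375), (89.51858520507812, 92.27111053466797), 93.56807708740234) [ 0.42718509 -0.05135893  0.009     ] (202, 186, 94, 91)
t2.55 at [ 0.4292 -0.0487  0.0146] [ 1.7999e+02 -1.7000e-01 -1.7111e+02] F [ 0.  -0.2  0.6] op 85.2
  [0.02,-0.33,1.36] turn -0.00
  --
```

arm_command --series '[{"claw": 8.5, "delta_pos": [0.05, -0.25, 0.8], "turn": 0}, {"claw": 8.5, "delta_pos": [0, 0, 0.5], "turn": 0}, {"claw": 8.5, "delta_pos": [0, 0, 0], "turn": 0}, {"claw": 8.5, "delta_pos": [0, 0, 0], "turn": 0}]'

```text
t: 2.95
position: [0.4305, -0.0522, 0.0027]
orientation: [3.141, 0.001, -2.988]
force: [0.0, -0.5, 0.1]
opening: 0.0851
```

arm_command --series '[{"claw": 5.0, "delta_pos": [0, 0, 0], "turn": 0}, {"claw": 5.0, "delta_pos": [0, 0, 0], "turn": 0}, {"claw": 5.0, "delta_pos": [0, 0, 0], "turn": 0}, {"claw": 5.0, "delta_pos": [0, 0, 0], "turn": 0}, {"claw": 5.0, "delta_pos": [0, 0, 0], "turn": 0}]'

```text
t: 3.45
position: [0.4305, -0.0522, 0.003]
orientation: [3.141, 0.001, -2.988]
force: [-1.5, -0.1, 6.8]
opening: 0.0538
```

```bash
python3 -c "
from h import *
d=snap('wrist','w3'); plan((.4305,-.052,.001))"
```

```text
t3.50 at [ 0.4305 -0.0522  0.003 ] [ 1.7998e+02  3.0000e-02 -1.7118e+02] F [-2.4 -0.6  6.5] op 54.3
  [-0.00,0.02,0.20] turn -0.00
  --
```

View pics/w3.png

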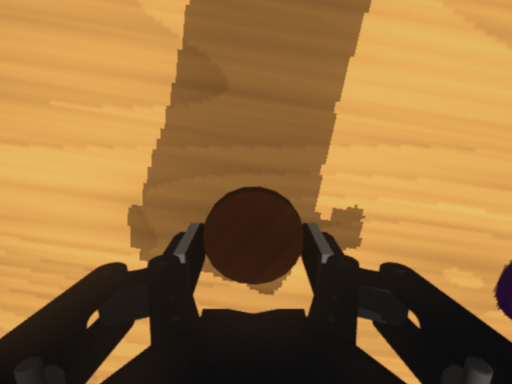

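arm_command --series '[{"claw": 5.0, "delta_pos": [0, 0, -1.0], "turn": 0}, {"claw": 5.0, "delta_pos": [0, 0, -3.0], "turn": 0}, {"claw": 5.0, "delta_pos": [0, 0, -4.0], "turn": 0}, {"claw": 5.0, "delta_pos": [0, 0, -2.0], "turn": 0}, {"claw": 5.0, "delta_pos": [0, 0, 0], "turn": 0}]'

```text
t: 4.0
position: [0.4328, -0.0522, 0.1059]
orientation: [3.141, 0.007, -2.988]
force: [0.2, -0.1, -0.8]
opening: 0.0537
```

```bash
python3 - <<'E'
from h import *
d=snap('wrist','w4'); snap('scene','s4'); plan((.607,-.259,.12))
P=cloud(d); p=get_state()['position']
hsv=cv2.cvtColor(d['pixels'],cv2.COLOR_RGB2HSV)
for v,u in [(235,190),(235,195),(235,315),(245,190),(235,250),(200,250),(270,250),(225,196),(255,187)]: print(v,u,hsv[v,u],(P[v,u]-p).round(4))
E
```

```text
t4.10 at [ 0.4302 -0.0521  0.1026] [ 1.7998e+02  6.0000e-02 -1.7119e+02] F [-0.8 -0.1 -0.1] op 53.8
  [-2.04,-3.31,-0.25] turn -0.00
  [-2.04,-3.31,-0.25] turn -0.00
  [-2.04,-3.31,-0.25] turn -0.00
  [-2.04,-3.31,-0.25] turn -0.00
  [-2.04,-3.31,-0.25] turn -0.00
  [-2.04,-3.31,-0.25] turn -0.00
  [-2.04,-3.31,-0.25] turn -0.00
  --
235 190 [17 64 72] [-0.0029 -0.0323  0.0241]
235 195 [ 17 139  33] [-0.0035 -0.0298  0.0246]
235 315 [16 59 73] [-0.0129  0.0276  0.0255]
245 190 [ 14 147  33] [-0.0035 -0.0299  0.0349]
235 250 [ 10 187  45] [-0.0015 -0.0026  0.0118]
200 250 [ 11 184  50] [-0.0213 -0.0056  0.0123]
270 250 [ 11 186  48] [0.0198 0.0007 0.0116]
225 196 [16 66 73] [-0.0036 -0.0316  0.0135]
255 187 [ 15 124  33] [-0.0042 -0.029   0.0446]
```

View pics/w4.png

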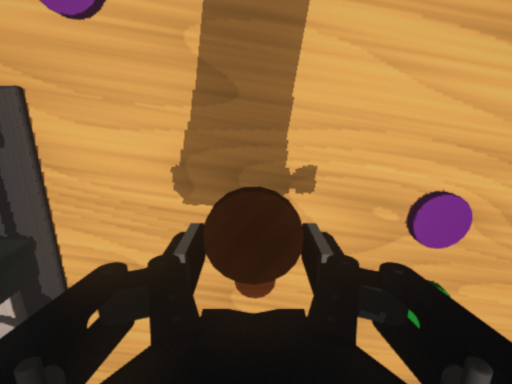

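```bash
python3 - <<'E'
from h import *
plan((.609,-.259,.14),(.609,-.259,.075))
E
```

```text
t4.10 at [ 0.4302 -0.0521  0.1026] [ 1.7998e+02  6.0000e-02 -1.7119e+02] F [-0.8 -0.1 -0.1] op 53.8
  [-2.07,-3.31,-0.53] turn -0.00
  [-2.07,-3.31,-0.53] turn -0.00
  [-2.07,-3.31,-0.53] turn -0.00
  [-2.07,-3.31,-0.53] turn -0.00
  [-2.07,-3.31,-0.53] turn -0.00
  [-2.07,-3.31,-0.53] turn -0.00
  [-2.07,-3.31,-0.53] turn -0.00
  --
  [-0.00,0.00,3.25] turn -0.00
  [-0.00,0.00,3.25] turn -0.00
  --
```

arm_command --series '[{"claw": 5.0, "delta_pos": [-2.07, -3.31, -0.8], "turn": 0}, {"claw": 5.0, "delta_pos": [-2.07, -3.31, -0.8], "turn": 0}, {"claw": 5.0, "delta_pos": [-2.07, -3.31, -0.8], "turn": 0}, {"claw": 5.0, "delta_pos": [-2.07, -3.31, -0.7], "turn": 0}, {"claw": 5.0, "delta_pos": [-2.07, -3.31, -0.6], "turn": 0}]'

```text
t: 4.6
position: [0.5578, -0.2008, 0.1377]
orientation: [3.141, -0.003, -2.987]
force: [-0.2, 0.1, 1.1]
opening: 0.0542
```

arm_command --series '[{"claw": 5.0, "delta_pos": [-2.07, -3.31, 0], "turn": 0}, {"claw": 5.0, "delta_pos": [-2.07, -3.31, 0], "turn": 0}, {"claw": 5.0, "delta_pos": [0, 0, 3.0], "turn": 0}, {"claw": 5.0, "delta_pos": [0, 0, 2.5], "turn": 0}, {"claw": 5.0, "delta_pos": [0, 0, 0], "turn": 0}]'

```text
t: 5.1
position: [0.6049, -0.2577, 0.0781]
orientation: [3.137, -0.01, -2.989]
force: [0.3, 1.2, -0.6]
opening: 0.0539
```

```bash
python3 - <<'E'
from h import *
d=snap('wrist','w5'); plan((.609,-.259,.054))
E
```

```text
t5.15 at [ 0.6065 -0.2581  0.0808] [ 179.85   -0.37 -171.21] F [-0.6  0.2 -0.1] op 54.1
  [-0.24,-0.12,2.68] turn -0.00
  --
```

View pics/w5.png

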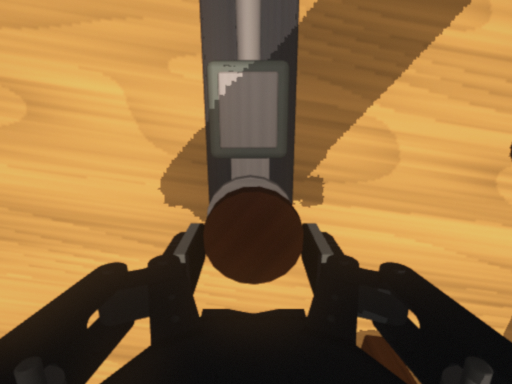

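```bash
python3 - <<'E'
from h import *
d=load('w5')
Z=.081
print('saddle back edge',ray(d,250,177,.05),'sides L/R column',ray(d,208,110,.108),ray(d,289,110,.108),'cap front/back',ray(d,249,157,.108),ray(d,249,62,.108), 'foot',ray(d,205,150,.008),ray(d,295,150,.008))
print('disc',[ray(d,*q,Z+.01) for q in [(254,187),(204,235),(302,235),(254,283)]])
plan((.609,-.259,.054))
E
```

```text
saddle back edge [ 0.57749413 -0.26393203  0.05      ] sides L/R column [ 0.54008388 -0.28620899  0.108     ] [ 0.53512128 -0.25413272  0.108     ] cap front/back [ 0.55627174 -0.2671605   0.108     ] [ 0.52006448 -0.27262124  0.108     ] foot [ 0.57071053 -0.30095808  0.008     ] [ 0.55994631 -0.23116252  0.008     ]
disc [array([ 0.57315573, -0.26228932,  0.091     ]), array([ 0.60261346, -0.28403042,  0.091     ]), array([ 0.59489439, -0.23359743,  0.091     ]), array([ 0.62685845, -0.25392864,  0.091     ])]
t5.15 at [ 0.6065 -0.2581  0.0808] [ 179.85   -0.37 -171.21] F [-0.6  0.2 -0.1] op 54.1
  [-0.24,-0.12,2.68] turn -0.00
  --
```

arm_command --series '[{"claw": 5.0, "delta_pos": [-0.2, 0, 1.0], "turn": 0}, {"claw": 5.0, "delta_pos": [0, 0, 0.6], "turn": 0}, {"claw": 5.0, "delta_pos": [0, 0, 0], "turn": 0}, {"claw": 5.0, "delta_pos": [0, 0, 0], "turn": 0}]'

```text
t: 5.55
position: [0.6111, -0.2586, 0.0689]
orientation: [-3.141, 0.001, -2.988]
force: [0.7, -0.1, -0.8]
opening: 0.0539
```

```bash
python3 - <<'E'
from h import *
d=snap('wrist','w6'); plan((.611,-.2585,.054))
E
```

```text
t5.60 at [ 0.6112 -0.2588  0.0691] [-1.7998e+02  6.0000e-02 -1.7118e+02] F [-0.7  0.2 -0.5] op 53.8
  [0.02,0.03,1.51] turn -0.00
  --
```

View pics/w6.png

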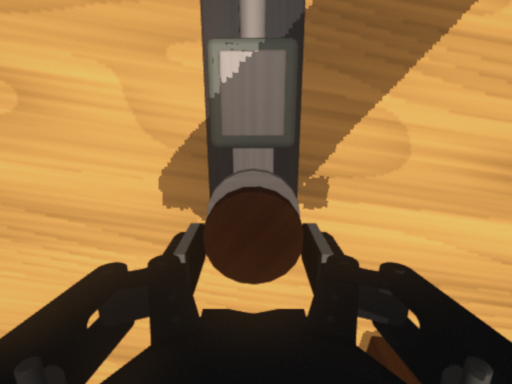

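Disc (253,235) sits in line with the saddle arc (254,170). Now lowering it gently until contact.

arm_command --series '[{"claw": 5.0, "delta_pos": [0, 0.0, 0.7], "turn": 0}, {"claw": 5.0, "delta_pos": [0, 0, 0.5], "turn": 0}, {"claw": 5.0, "delta_pos": [0, 0, 0.1], "turn": 0}, {"claw": 5.0, "delta_pos": [0, 0, 0], "turn": 0}, {"claw": 5.0, "delta_pos": [0, 0, 0], "turn": 0}]'

```text
t: 6.1
position: [0.6108, -0.2588, 0.0553]
orientation: [-3.142, 0.0, -2.988]
force: [0.1, 0.6, -0.6]
opening: 0.0541
```

```bash
python3 - <<'E'
from h import *
d=snap('wrist','w7'); plan((.611,-.2585,.054))
E
```

```text
t6.15 at [ 0.6109 -0.2588  0.0555] [-1.7999e+02  1.0000e-02 -1.7119e+02] F [ 0.5  0.9 -0.6] op 54.1
  [-0.01,0.03,0.15] turn -0.00
  --
```

View pics/w7.png

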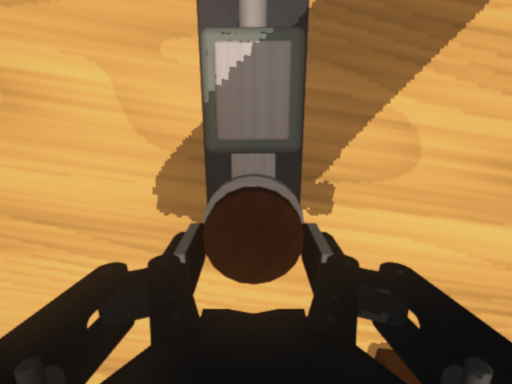

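arm_command --series '[{"claw": 5.0, "delta_pos": [0, 0.0, 0.15], "turn": 0}, {"claw": 5.0, "delta_pos": [0, 0, 0.1], "turn": 0}, {"claw": 5.0, "delta_pos": [0, 0, 0.0], "turn": 0}, {"claw": 5.0, "delta_pos": [0, 0, 0], "turn": 0}]'

```text
t: 6.55
position: [0.6109, -0.2587, 0.0531]
orientation: [-3.142, 0.0, -2.988]
force: [0.7, -0.2, 1.1]
opening: 0.0542
```

arm_command --series '[{"claw": 5.8, "delta_pos": [0, 0, 0], "turn": 0}, {"claw": 6.5, "delta_pos": [0, 0, 0], "turn": 0}, {"claw": 8.5, "delta_pos": [0, 0, 0], "turn": 0}, {"claw": 8.5, "delta_pos": [0, 0, -2.0], "turn": 0}, {"claw": 8.5, "delta_pos": [0, 0, -4.0], "turn": 0}]'

```text
t: 7.05
position: [0.6085, -0.2573, 0.1098]
orientation: [3.138, -0.007, -2.988]
force: [1.3, 0.2, 1.0]
opening: 0.0852
```

arm_command --series '[{"claw": 8.5, "delta_pos": [0, 0, -3], "turn": 0}, {"claw": 8.5, "delta_pos": [0, 0, 0], "turn": 0}, {"claw": 8.5, "delta_pos": [0, 0, 0], "turn": 0}]'

```text
t: 7.35
position: [0.6112, -0.2588, 0.1435]
orientation: [-3.141, 0.002, -2.988]
force: [-0.0, 0.5, -0.1]
opening: 0.085
```

```bash
python3 - <<'E'
from h import *
d=snap('wrist','w8'); plan((.526,-.037,.14)); b=snap('scene','s8')['pixels'][:,:,::-1]
cv2.imwrite('pics/c8.png',np.hstack([cv2.resize(b[215:275,165:225],(400,400),interpolation=cv2.INTER_CUBIC),cv2.resize(d['pixels'][140:300,170:330,::-1],(400,400))]))
E
```

```text
t7.40 at [ 0.6105 -0.2583  0.1422] [ 1.7996e+02 -3.0000e-02 -1.7118e+02] F [0.3 0.2 0.2] op 84.9
  [0.83,3.86,0.04] turn -0.00
  [0.83,3.86,0.04] turn -0.00
  [0.83,3.86,0.04] turn -0.00
  [0.83,3.86,0.04] turn -0.00
  [0.83,3.86,0.04] turn -0.00
  [0.83,3.86,0.04] turn -0.00
  --
```

View pics/c8.png

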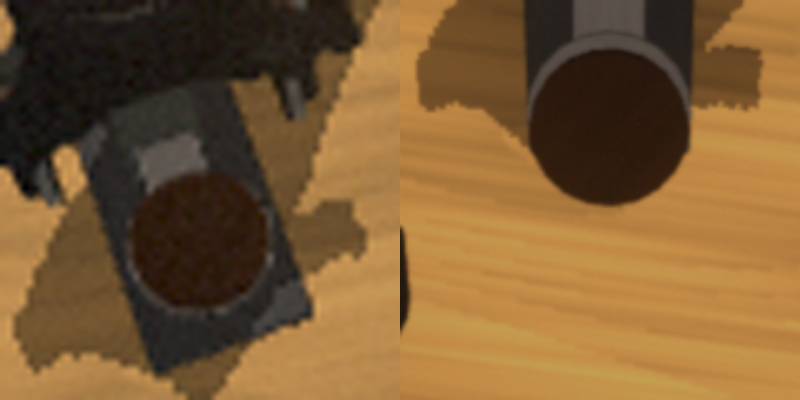

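View pics/w8.png

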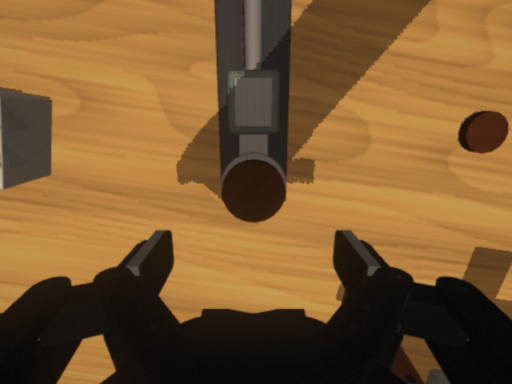

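```bash
python3 - <<'E'
from h import *
d=load('w8'); px=d['pixels']
hsv=cv2.cvtColor(px,cv2.COLOR_RGB2HSV)
m=((hsv[...,1]>150)&(hsv[...,2]<75)).astype(np.uint8); m[:140]=0;m[235:]=0;m[:,:205]=0;m[:,300:]=0
m=cv2.morphologyEx(m,cv2.MORPH_OPEN,np.ones((3,3),np.uint8))
cs,_=cv2.findContours(m,cv2.RETR_EXTERNAL,cv2.CHAIN_APPROX_NONE); c=max(cs,key=cv2.contourArea)
W=np.array([ray(d,*q[0],.062) for q in c])[:,:2].astype(np.float32)
print(cv2.boundingRect(c),'disc',cv2.minEnclosingCircle(W), cv2.fitEllipse(W))
for v in range(146,172,2): print(v,[tuple(int(x) for x in hsv[v,u]) for u in (244,254,264)])
for v in (165,175): print(v,[(u,int(hsv[v,u,1]),int(hsv[v,u,2])) for u in list(range(216,236))+list(range(270,292))])
E
```

```text
(222, 161, 63, 61) disc ((0.6090056896209717, -0.2596166133880615), 0.027558857575058937) ((0.6088975667953491, -0.25936204195022583), (0.052981384098529816, 0.053665269166231155), 82.18254852294922)
146 [(12, 50, 91), (13, 46, 89), (13, 45, 90)]
148 [(9, 45, 91), (12, 48, 91), (12, 47, 92)]
150 [(11, 45, 90), (11, 46, 88), (11, 48, 91)]
152 [(12, 49, 88), (15, 49, 73), (11, 48, 91)]
154 [(11, 50, 71), (11, 47, 87), (14, 53, 72)]
156 [(12, 49, 88), (13, 48, 85), (15, 49, 84)]
158 [(14, 49, 89), (13, 50, 81), (13, 46, 88)]
160 [(11, 59, 74), (12, 131, 35), (12, 55, 79)]
162 [(13, 175, 35), (11, 172, 40), (9, 143, 34)]
164 [(10, 176, 42), (11, 179, 40), (10, 172, 43)]
166 [(10, 172, 43), (11, 187, 41), (10, 176, 42)]
168 [(10, 178, 43), (10, 172, 43), (11, 172, 43)]
170 [(11, 182, 42), (11, 184, 43), (10, 176, 42)]
165 [(216, 165, 113), (217, 166, 114), (218, 166, 112), (219, 165, 108), (220, 154, 78), (221, 95, 43), (222, 77, 40), (223, 72, 39), (224, 77, 40), (225, 64, 40), (226, 62, 45), (227, 62, 58), (228, 56, 73), (229, 55, 84), (230, 53, 87), (231, 52, 88), (232, 52, 84), (233, 
[... 355 characters left out ...]
, 106), (291, 166, 106)]
175 [(216, 166, 115), (217, 164, 115), (218, 164, 115), (219, 162, 113), (220, 159, 90), (221, 119, 60), (222, 68, 68), (223, 58, 83), (224, 57, 85), (225, 62, 78), (226, 88, 61), (227, 144, 46), (228, 181, 45), (229, 185, 44), (230, 184, 43), (231, 180, 44), (232, 188, 42), (233, 185, 44), (234, 180, 44), (235, 185, 44), (270, 184, 43), (271, 170, 45), (272, 184, 43), (273, 181, 45), (274, 170, 45), (275, 176, 45), (276, 176, 45), (277, 185, 44), (278, 185, 44), (279, 172, 43), (280, 117, 50), (281, 70, 69), (282, 58, 83), (283, 57, 85), (284, 57, 76), (285, 79, 58), (286, 143, 73), (287, 164, 101), (288, 166, 112), (289, 166, 112), (290, 167, 110), (291, 162, 110)]
```

```bash
python3 - <<'E'
from h import *
from scipy.optimize import least_squares
d=load('w8')
q=[(254,152.3),(244,154),(264,154),(227,165),(279.6,165),(221.7,175),(284.7,175)]
W=np.array([ray(d,*p,.05)[:2] for p in q]); print(W)
f=least_squares(lambda c:np.hypot(*(W-c).T)-.030,[.607,-.259]);print('saddle',f.x,f.fun)
s=load('s8'); hsv=cv2.cvtColor(s['pixels'],cv2.COLOR_RGB2HSV)
E
```

```text
[[ 0.57692461 -0.26351207]
 [ 0.57973549 -0.2719072 ]
 [ 0.57704904 -0.25465799]
 [ 0.5916783  -0.28532276]
 [ 0.58453221 -0.2394553 ]
 [ 0.60137438 -0.28883307]
 [ 0.59272561 -0.23333875]]
saddle [ 0.60684168 -0.25948623] [ 1.86718165e-04 -1.83467551e-04  1.81340526e-04 -4.24602156e-05
 -1.74951411e-05 -1.48227633e-04 -2.85456059e-04]
```

arm_command --series '[{"claw": 8.5, "delta_pos": [0.8, 3.8, 0], "turn": 0}, {"claw": 8.5, "delta_pos": [0.85, 3.85, 0], "turn": 0}, {"claw": 8.5, "delta_pos": [0.85, 3.9, 0], "turn": 0}, {"claw": 8.5, "delta_pos": [0.85, 3.9, 0.5], "turn": 0}, {"claw": 8.5, "delta_pos": [0.85, 3.9, 1.5], "turn": 0}]'

```text
t: 7.95
position: [0.5391, -0.0724, 0.1224]
orientation: [3.142, 0.001, -2.988]
force: [-0.2, 0.6, 0.5]
opening: 0.0849
```

arm_command --series '[{"claw": 8.5, "delta_pos": [0.85, 3.9, 2.0], "turn": 0}, {"claw": 8.5, "delta_pos": [0, 0, 4.0], "turn": 0}, {"claw": 8.5, "delta_pos": [0, 0, 3.0], "turn": 0}, {"claw": 8.5, "delta_pos": [0, 0, 0], "turn": 0}, {"claw": 8.5, "delta_pos": [0, 0, 0], "turn": 0}]'

```text
t: 8.45
position: [0.5245, -0.0371, 0.0323]
orientation: [-3.141, -0.002, -2.988]
force: [0.2, -0.2, 0.6]
opening: 0.085
```

```bash
python3 - <<'E'
from h import *
d=snap('wrist','w9'); plan((.5255,-.037,.003))
hsv=cv2.cvtColor(d['pixels'],cv2.COLOR_RGB2HSV)
m=((hsv[...,1]>150)&(hsv[...,2]<95)).astype(np.uint8); m[:160]=0;m[300:]=0;m[:,:180]=0;m[:,320:]=0
m=cv2.morphologyEx(m,cv2.MORPH_OPEN,np.ones((3,3),np.uint8))
cs,_=cv2.findContours(m,cv2.RETR_EXTERNAL,cv2.CHAIN_APPROX_NONE); c=max(cs,key=cv2.contourArea)
W=np.array([ray(d,*q[0],.012) for q in c])[:,:2].astype(np.float32)
print(cv2.boundingRect(c),cv2.minEnclosingCircle(W), cv2.fitEllipse(W))
E
```

```text
t8.50 at [ 0.5258 -0.0372  0.0335] [-1.7997e+02  3.0000e-02 -1.7123e+02] F [-0.3 -0.8 -0.2] op 85.1
  [0.03,0.03,3.05] turn -0.00
  --
(222, 190, 64, 64) ((0.5251246094703674, -0.03687812015414238), 0.022178079932928085) ((0.5251549482345581, -0.036614201962947845), (0.04062020778656006, 0.04377175122499466), 98.60604858398438)
```

View pics/w9.png

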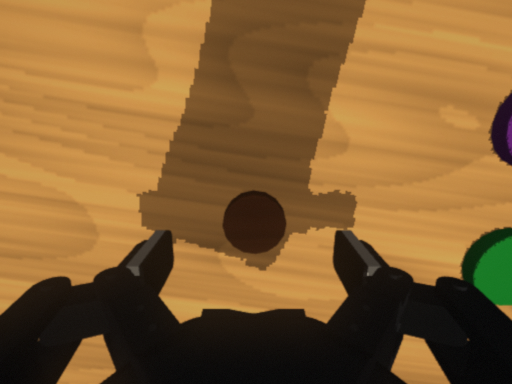

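arm_command --series '[{"claw": 8.5, "delta_pos": [0.05, 0, 2.0], "turn": 0}, {"claw": 8.5, "delta_pos": [0, 0, 1.0], "turn": 0}, {"claw": 8.5, "delta_pos": [0, 0, 0], "turn": 0}, {"claw": 3.7, "delta_pos": [0, 0, 0], "turn": 0}, {"claw": 3.7, "delta_pos": [0, 0, 0], "turn": 0}]'

```text
t: 9.0
position: [0.5257, -0.0368, 0.0038]
orientation: [-3.142, 0.002, -2.988]
force: [0.1, 0.3, -0.4]
opening: 0.0588
```

arm_command --series '[{"claw": 3.7, "delta_pos": [0, 0, 0], "turn": 0}, {"claw": 3.7, "delta_pos": [0, 0, 0], "turn": 0}, {"claw": 3.7, "delta_pos": [0, 0, 0], "turn": 0}]'

```text
t: 9.3
position: [0.5255, -0.0367, 0.0039]
orientation: [3.141, 0.001, -2.988]
force: [-1.2, 0.4, 5.7]
opening: 0.0404
```

arm_command --series '[{"claw": 3.7, "delta_pos": [0, 0, -1.0], "turn": 0}, {"claw": 3.7, "delta_pos": [0, 0, -3.0], "turn": 0}, {"claw": 3.7, "delta_pos": [0, 0, -4.0], "turn": 0}, {"claw": 3.7, "delta_pos": [0, 0, -4.0], "turn": 0}, {"claw": 3.7, "delta_pos": [0, 0, -2.0], "turn": 0}]'

```text
t: 9.8
position: [0.5265, -0.0371, 0.147]
orientation: [3.142, 0.006, -2.988]
force: [0.3, 0.3, -0.9]
opening: 0.0402
```

```bash
python3 - <<'E'
from h import *
plan((.6085,-.2595,.14))
E
```

```text
t9.80 at [ 0.5265 -0.0371  0.147 ] [ 180.      0.32 -171.22] F [ 0.3  0.3 -0.9] op 40.2
  [-0.78,-3.87,0.12] turn -0.00
  [-0.78,-3.87,0.12] turn -0.00
  [-0.78,-3.87,0.12] turn -0.00
  [-0.78,-3.87,0.12] turn -0.00
  [-0.78,-3.87,0.12] turn -0.00
  [-0.78,-3.87,0.12] turn -0.00
  --
```

arm_command --series '[{"claw": 3.7, "delta_pos": [-0.8, -3.87, 0.1], "turn": 0}, {"claw": 3.7, "delta_pos": [-0.8, -3.87, 0.1], "turn": 0}, {"claw": 3.7, "delta_pos": [-0.8, -3.87, 0.1], "turn": 0}, {"claw": 3.7, "delta_pos": [-0.8, -3.87, 0.1], "turn": 0}, {"claw": 3.7, "delta_pos": [-0.8, -3.87, 0.1], "turn": 0}]'

```text
t: 10.3
position: [0.5945, -0.223, 0.1384]
orientation: [3.142, 0.001, -2.987]
force: [0.9, -0.3, 0.8]
opening: 0.04
```

arm_command --series '[{"claw": 3.7, "delta_pos": [-0.8, -3.87, 0.5], "turn": 0}, {"claw": 3.7, "delta_pos": [0, 0, 3.0], "turn": 0}, {"claw": 3.7, "delta_pos": [0, 0, 2.0], "turn": 0}, {"claw": 3.7, "delta_pos": [0, 0, 0], "turn": 0}, {"claw": 3.7, "delta_pos": [0, 0, 0], "turn": 0}]'

```text
t: 10.8
position: [0.6079, -0.2586, 0.0833]
orientation: [-3.142, -0.0, -2.987]
force: [-0.6, 0.4, 0.1]
opening: 0.0403
```

```bash
python3 - <<'E'
from h import *
d=snap('wrist','w10'); plan((.6085,-.2595,.068))
E
```

```text
t10.85 at [ 0.6085 -0.2588  0.0842] [-1.7996e+02  9.0000e-02 -1.7116e+02] F [-0.   0.2 -0.6] op 40.3
  [0.01,-0.06,1.62] turn -0.00
  --
```

View pics/w10.png

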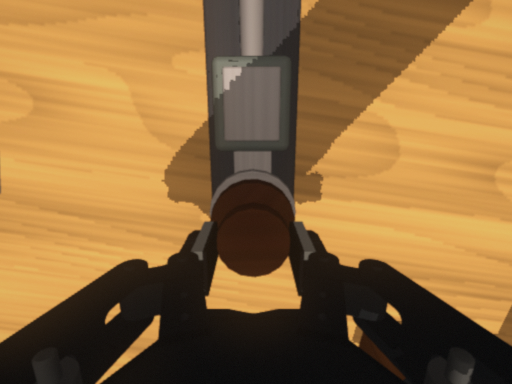

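Small disc (254,240) is in line above the large one (254,200). Lowering it to contact.

arm_command --series '[{"claw": 3.7, "delta_pos": [0, -0.06, 1.0], "turn": 0}, {"claw": 3.7, "delta_pos": [0, 0, 0.5], "turn": 0}, {"claw": 3.7, "delta_pos": [0, 0, 0.2], "turn": 0}, {"claw": 3.7, "delta_pos": [0, 0, 0.1], "turn": 0}, {"claw": 3.7, "delta_pos": [0, 0, 0], "turn": 0}]'

```text
t: 11.35
position: [0.608, -0.2592, 0.0657]
orientation: [3.141, 0.0, -2.988]
force: [-1.7, 1.8, 3.9]
opening: 0.0402
```

arm_command --series '[{"claw": 4.4, "delta_pos": [0, 0, 0], "turn": 0}, {"claw": 5.2, "delta_pos": [0, 0, 0], "turn": 0}, {"claw": 8.5, "delta_pos": [0, 0, 0], "turn": 0}, {"claw": 8.5, "delta_pos": [0, 0, 0], "turn": 0}, {"claw": 8.5, "delta_pos": [0, 0, -2.0], "turn": 0}]'

```text
t: 11.85
position: [0.606, -0.2583, 0.0821]
orientation: [3.139, -0.005, -2.988]
force: [-0.2, 0.5, -0.3]
opening: 0.085
```

arm_command --series '[{"claw": 8.5, "delta_pos": [0, 0, -4], "turn": 0}, {"claw": 8.5, "delta_pos": [0, 0, -3], "turn": 0}, {"claw": 8.5, "delta_pos": [0, 0, 0], "turn": 0}, {"claw": 8.5, "delta_pos": [0, 0, 0], "turn": 0}]'

```text
t: 12.25
position: [0.6082, -0.2596, 0.1554]
orientation: [-3.141, 0.001, -2.988]
force: [-0.8, -0.1, -1.0]
opening: 0.0846
```

```bash
python3 - <<'E'
from h import *
d=snap('wrist','w11'); plan((.538,-.2697,.16))
cv2.imwrite('pics/c11.png',cv2.resize(d['pixels'][120:250,180:330,::-1],(750,600),interpolation=cv2.INTER_CUBIC)[:, :])
E
```

```text
t12.30 at [ 0.6076 -0.2591  0.1542] [ 1.7996e+02 -3.0000e-02 -1.7118e+02] F [-0.6  0.8 -1. ] op 84.8
  [3.52,0.01,-0.29] turn -0.00
  [3.52,0.01,-0.29] turn -0.00
  --
```

View pics/c11.png

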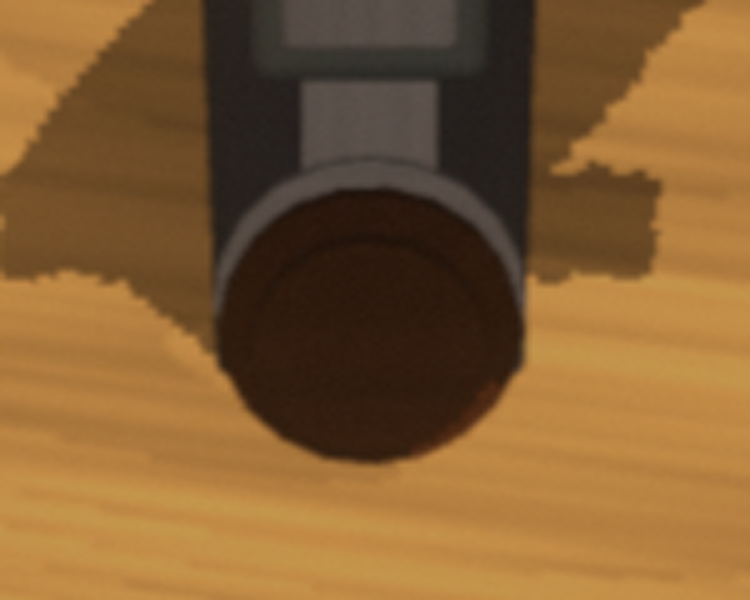

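```bash
python3 - <<'E'
from h import *
d=load('w11')
u=np.array([.988,.153])
for n,r,z,v in [('saddle',.03,.05,158),('large',.028,.062,188),('small',.021,.074,237)]:
    print(n, ray(d,254-.4,120+v/4.615-.4,z)[:2]+r*u)
g=cv2.cvtColor(d['pixels'],cv2.COLOR_RGB2GRAY)
print(g[185,220:290].tolist())
print(g[160:225,254].tolist())
E
```

```text
saddle [ 0.60674135 -0.25957227]
large [ 0.60868668 -0.25927876]
small [ 0.6086664  -0.25928564]
[81, 79, 77, 73, 54, 34, 31, 31, 30, 31, 30, 28, 28, 28, 30, 30, 30, 28, 30, 30, 31, 31, 29, 29, 30, 29, 28, 30, 28, 30, 31, 29, 29, 29, 31, 29, 30, 30, 30, 28, 31, 29, 30, 31, 29, 29, 31, 30, 30, 29, 31, 29, 29, 30, 28, 28, 28, 29, 29, 30, 30, 28, 32, 55, 82, 124, 146, 148, 148, 148]
[64, 29, 24, 26, 28, 25, 27, 27, 28, 29, 25, 22, 26, 28, 30, 30, 28, 30, 30, 29, 29, 29, 30, 29, 29, 31, 30, 29, 28, 30, 31, 31, 31, 32, 32, 32, 32, 32, 32, 32, 31, 32, 30, 31, 32, 32, 34, 34, 33, 33, 35, 34, 34, 36, 36, 36, 35, 36, 34, 42, 83, 124, 128, 127, 130]
```

```bash
python3 - <<'E'
from h import *
plan((.5375,-.2700,.155))
E
```

```text
t12.30 at [ 0.6076 -0.2591  0.1542] [ 1.7996e+02 -3.0000e-02 -1.7118e+02] F [-0.6  0.8 -1. ] op 84.8
  [3.55,-0.00,-0.04] turn -0.00
  [3.55,-0.00,-0.04] turn -0.00
  --
```

arm_command --series '[{"claw": 8.5, "delta_pos": [3.5, 0, 0], "turn": 0}, {"claw": 8.5, "delta_pos": [3.58, 0, 0], "turn": 0}, {"claw": 8.5, "delta_pos": [0, 0, 0], "turn": 0}, {"claw": 8.5, "delta_pos": [0, 0, 0], "turn": 0}]'

```text
t: 12.7
position: [0.5369, -0.2699, 0.1537]
orientation: [3.14, -0.001, -2.989]
force: [0.7, 0.4, 0.7]
opening: 0.0852
```

```bash
python3 - <<'E'
from h import *
d=snap('wrist','w12'); plan((.5375,-.2700,.066))
E
```

```text
t12.75 at [ 0.538  -0.2695  0.1539] [ 1.7994e+02 -3.0000e-02 -1.7117e+02] F [ 0.1  0.2 -0.8] op 85.1
  [0.03,-0.02,4.40] turn -0.00
  [0.03,-0.02,4.40] turn -0.00
  --
```

View pics/w12.png

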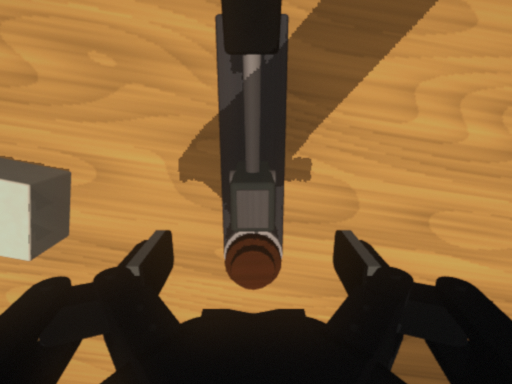

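arm_command --series '[{"claw": 8.5, "delta_pos": [0.0, 0, 3.5], "turn": 0}, {"claw": 8.5, "delta_pos": [0, 0, 3.0], "turn": 0}, {"claw": 8.5, "delta_pos": [0, 0, 2.3], "turn": 0}, {"claw": 8.5, "delta_pos": [0, 0, 0], "turn": 0}, {"claw": 6.5, "delta_pos": [0, 0, 0], "turn": 0}]' --squeeze 20

```text
t: 13.25
position: [0.5385, -0.27, 0.0666]
orientation: [-3.141, -0.001, -2.987]
force: [-0.3, -0.0, 1.0]
opening: 0.0729
```

arm_command --series '[{"claw": 5.5, "delta_pos": [0, 0, 0], "turn": 0}, {"claw": 4.8, "delta_pos": [0, 0, 0], "turn": 0}, {"claw": 4.2, "delta_pos": [0, 0, 0], "turn": 0}, {"claw": 3.8, "delta_pos": [0, 0, 0], "turn": 0}, {"claw": 3.5, "delta_pos": [0, 0, 0], "turn": 0}]'

```text
t: 13.75
position: [0.5381, -0.2703, 0.0672]
orientation: [-3.142, 0.001, -2.988]
force: [0.2, -0.1, -0.5]
opening: 0.0352
```

arm_command --series '[{"claw": 3.3, "delta_pos": [0, 0, 0], "turn": 0}, {"claw": 3.1, "delta_pos": [0, 0, 0], "turn": 0}, {"claw": 2.9, "delta_pos": [0, 0, 0], "turn": 0}]'

```text
t: 14.05
position: [0.5381, -0.2702, 0.0672]
orientation: [3.141, 0.0, -2.988]
force: [-0.7, 0.8, 4.0]
opening: 0.0336
```

```bash
python3 - <<'E'
from h import *
d=snap('wrist','w13'); plan((.5375,-.2700,.066))
E
```

```text
t14.10 at [ 0.5381 -0.2702  0.0672] [ 1.7999e+02  3.0000e-02 -1.7117e+02] F [-1.5  0.2  4.9] op 33.9
  [0.06,0.03,0.12] turn -0.00
  --
```

View pics/w13.png

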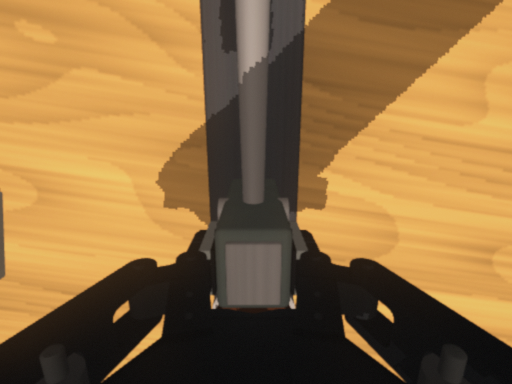

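arm_command --series '[{"claw": 2.5, "delta_pos": [0, 0, 0], "turn": 0}, {"claw": 2.5, "delta_pos": [0, 0, 0], "turn": 0}, {"claw": 2.5, "delta_pos": [0, 0, -0.3], "turn": 0}, {"claw": 2.5, "delta_pos": [0, 0, -0.5], "turn": 0}, {"claw": 2.5, "delta_pos": [0, 0, 0], "turn": 0}]' --squeeze 100

```text
t: 14.6
position: [0.5373, -0.27, 0.0741]
orientation: [3.141, -0.001, -2.988]
force: [1.3, 0.5, -8.5]
opening: 0.0328
```

arm_command --series '[{"claw": 2.5, "delta_pos": [0, 0, 0], "turn": 0}, {"claw": 2.5, "delta_pos": [0, 0, 0], "turn": 0}]'

```text
t: 14.8
position: [0.5375, -0.27, 0.0742]
orientation: [3.141, -0.001, -2.988]
force: [0.8, -0.0, -8.9]
opening: 0.0331
```

```bash
python3 - <<'E'
from h import *
d=snap('wrist','w14'); b=snap('scene','s14'); plan((.515,.0385,.075,180),step=1.5); s=get_state(); print(s['force'],s['ft_torque'])
cv2.imwrite('pics/c14.png',np.hstack([cv2.resize(b['pixels'][150:290,150:290,::-1],(400,400),interpolation=cv2.INTER_CUBIC),cv2.resize(d['pixels'][:,:,::-1],(400,400))]))
E
```

```text
t14.90 at [ 0.5377 -0.2702  0.0744] [ 1.7998e+02 -3.0000e-02 -1.7119e+02] F [ 0.2  0.8 -8. ] op 32.9
  [-0.12,1.47,-0.00] turn 0.42
  [-0.11,1.47,-0.00] turn 0.42
  [-0.10,1.47,-0.00] turn 0.42
  [-0.09,1.47,-0.00] turn 0.42
  [-0.08,1.47,-0.00] turn 0.42
  [-0.06,1.47,-0.00] turn 0.42
  [-0.05,1.47,-0.00] turn 0.42
  [-0.04,1.47,-0.00] turn 0.42
  [-0.03,1.47,-0.00] turn 0.42
  [-0.02,1.47,-0.00] turn 0.42
  [-0.01,1.47,-0.00] turn 0.42
  [0.00,1.47,-0.00] turn 0.42
  [0.01,1.47,-0.00] turn 0.42
  [0.02,1.47,-0.00] turn 0.42
  [0.03,1.47,-0.00] turn 0.42
  [0.04,1.47,-0.00] turn 0.42
  [0.05,1.47,-0.00] turn 0.42
  [0.06,1.47,-0.00] turn 0.42
  [0.08,1.47,-0.00] turn 0.42
  [0.09,1.47,-0.00] turn 0.42
  [0.10,1.47,-0.00] turn 0.42
  --
[ 0.20664305  0.80026913 -8.00661721] [-0.00123974 -0.07902708 -0.00765007]
```

View pics/c14.png

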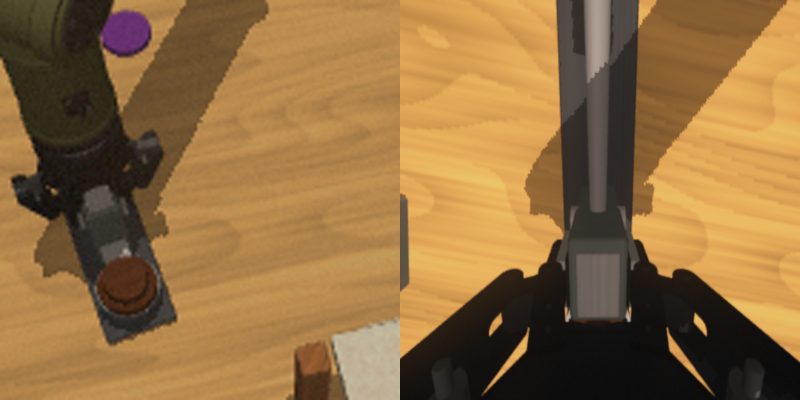

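The jack hangs level from the gripper with both discs on its saddle (crop 130,280). Carrying it gently.

arm_command --series '[{"claw": 2.5, "delta_pos": [0, 0.5, 0], "turn": 0.4}, {"claw": 2.5, "delta_pos": [-0.1, 1.0, 0], "turn": 0.4}, {"claw": 2.5, "delta_pos": [-0.1, 1.5, 0], "turn": 0.4}, {"claw": 2.5, "delta_pos": [-0.1, 1.8, 0], "turn": 0.4}, {"claw": 2.5, "delta_pos": [-0.1, 1.8, 0], "turn": 0.4}]'

```text
t: 15.4
position: [0.5327, -0.2027, 0.0748]
orientation: [3.141, 0.0, -3.023]
force: [-1.4, 0.4, -8.1]
opening: 0.0327
```

arm_command --series '[{"claw": 2.5, "delta_pos": [-0.1, 1.8, 0], "turn": 0.5}, {"claw": 2.5, "delta_pos": [-0.05, 1.8, 0], "turn": 0.5}, {"claw": 2.5, "delta_pos": [-0.05, 1.8, 0], "turn": 0.5}, {"claw": 2.5, "delta_pos": [0, 1.8, 0], "turn": 0.5}, {"claw": 2.5, "delta_pos": [0, 1.8, 0], "turn": 0.5}]'

```text
t: 15.9
position: [0.5255, -0.1128, 0.0749]
orientation: [3.141, 0.0, -3.066]
force: [0.2, 0.5, -8.5]
opening: 0.033
```

arm_command --series '[{"claw": 2.5, "delta_pos": [0, 1.8, 0], "turn": 0.5}, {"claw": 2.5, "delta_pos": [0, 1.8, 0], "turn": 0.5}, {"claw": 2.5, "delta_pos": [0, 1.8, 0], "turn": 0.5}, {"claw": 2.5, "delta_pos": [0, 1.8, 0], "turn": 0.5}, {"claw": 2.5, "delta_pos": [0, 1.8, 0], "turn": 0.5}]'

```text
t: 16.4
position: [0.5201, -0.0231, 0.075]
orientation: [3.141, 0.0, -3.11]
force: [-0.2, 0.6, -8.9]
opening: 0.0327
```

```bash
python3 - <<'E'
from h import *
plan((.515,.0385,.075,180),step=1.5)
E
```

```text
t16.40 at [ 0.5201 -0.0231  0.075 ] [ 1.7995e+02  1.0000e-02 -1.7820e+02] F [-0.2  0.6 -8.9] op 32.7
  [0.06,1.24,-0.00] turn 0.36
  [0.07,1.23,-0.00] turn 0.36
  [0.08,1.23,-0.00] turn 0.36
  [0.09,1.23,-0.00] turn 0.36
  [0.10,1.23,-0.00] turn 0.36
  --
```

arm_command --series '[{"claw": 2.5, "delta_pos": [0, 1.6, 0], "turn": 0.5}, {"claw": 2.5, "delta_pos": [0, 1.4, 0], "turn": 0.5}, {"claw": 2.5, "delta_pos": [0, 1.2, 0], "turn": 0.5}, {"claw": 2.5, "delta_pos": [0, 0.8, 0], "turn": 0.3}, {"claw": 2.5, "delta_pos": [0, 0.4, 0], "turn": 0}]'

```text
t: 16.9
position: [0.5193, 0.0306, 0.0749]
orientation: [3.141, 0.0, -3.14]
force: [-0.1, 0.0, -9.0]
opening: 0.033
```

arm_command --series '[{"claw": 2.5, "delta_pos": [0, 0, 0], "turn": 0}, {"claw": 2.5, "delta_pos": [0, 0, 0], "turn": 0}, {"claw": 2.5, "delta_pos": [0, 0, 0], "turn": 0}]'

```text
t: 17.2
position: [0.5196, 0.0283, 0.0748]
orientation: [-3.141, 0.0, 3.141]
force: [-0.2, -0.6, -7.8]
opening: 0.0329
```

```bash
python3 - <<'E'
from h import *
b=snap('scene','s15'); t=snap('top','t15'); plan((.6136,.0385,.075,180),step=1.5)
cv2.imwrite('pics/c15.png',np.hstack([cv2.resize(b['pixels'][170:300,240:370,::-1],(400,400),interpolation=cv2.INTER_CUBIC),cv2.resize(t['pixels'][80:240,160:320,::-1],(400,400),interpolation=cv2.INTER_CUBIC)]))
E
```

```text
t17.30 at [0.5196 0.0285 0.0748] [-179.99    0.    179.95] F [-0.3  0.7 -8.2] op 32.5
  [-1.34,0.14,-0.00] turn -0.01
  [-1.34,0.14,-0.00] turn -0.01
  [-1.34,0.14,-0.00] turn -0.01
  [-1.34,0.14,-0.00] turn -0.01
  [-1.34,0.14,-0.00] turn -0.01
  [-1.34,0.14,-0.00] turn -0.01
  [-1.34,0.14,-0.00] turn -0.01
  --
```

View pics/c15.png

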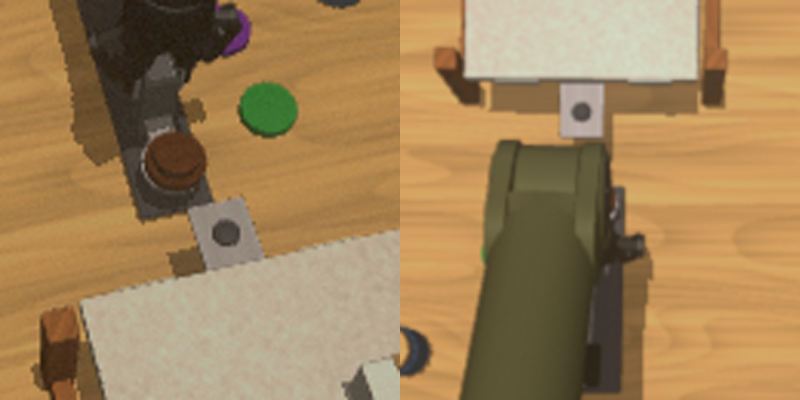

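```bash
python3 - <<'E'
from h import *
d=load('s15'); px=d['pixels']; hsv=cv2.cvtColor(px,cv2.COLOR_RGB2HSV)
s=400/130
print('small top (crop 179,157ish)'); 
m=((hsv[...,1]>120)&(hsv[...,2]<110)&(hsv[...,0]<15)).astype(np.uint8); M=np.zeros_like(m); M[205:240,280:312]=m[205:240,280:312]
cs,_=cv2.findContours(M,cv2.RETR_EXTERNAL,cv2.CHAIN_APPROX_NONE); c=max(cs,key=cv2.contourArea); print(cv2.boundingRect(c),cv2.contourArea(c))
c0=cv2.resize(px[200:260,270:340,::-1],(700,600),interpolation=cv2.INTER_CUBIC)
cv2.imwrite('pics/c15b.png',c0)
P=cloud(d); v,u=246,313
print('bolt', [P[246+i,313+j].round(4).tolist() for i,j in [(0,0),(-1,0),(0,-1),(0,6),(6,0)]])
E
```

```text
small top (crop 179,157ish)
(287, 213, 20, 19) 255.5
bolt [[0.6895, 0.0375, 0.1164], [0.6867, 0.0385, 0.1158], [0.689, 0.035, 0.1165], [0.6896, 0.0548, 0.1072], [0.7025, 0.0345, 0.1093]]
```

View pics/c15b.png

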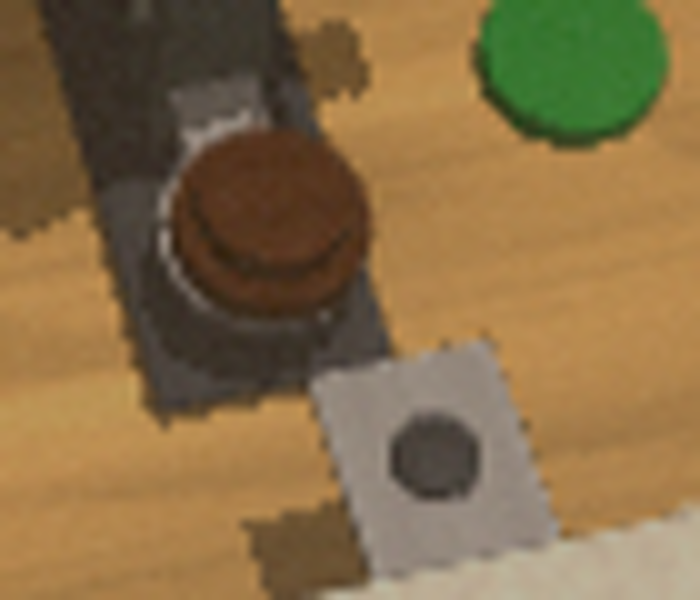

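```bash
python3 - <<'E'
from h import *
d=load('s15')
f=lambda x,y,z: ray(d,270+x/10-.45,200+y/10-.45,z)
print('small bottom edge', f(270,268,.082),'sides',f(190,205,.082),f(354,222,.082))
print('small centre',f(272,201,.082))
print('large edges', f(172,225,.07), f(370,215,.07), f(265,318,.06))
print('bolt',f(435,455,.116),'bolt edges',f(388,455,.116),f(481,455,.116),f(435,412,.116))
print('lug front',f(312,380,.110),f(488,340,.110))
E
```

```text
small bottom edge [0.61283006 0.02004085 0.082     ] sides [0.58992155 0.00408511 0.082     ] [0.60466766 0.04606073 0.082     ]
small centre [0.59367936 0.02614111 0.082     ]
large edges [5.89239686e-01 2.07854101e-04 7.00000000e-02] [0.59831665 0.05403459 0.07      ] [0.61749453 0.01958477 0.06      ]
bolt [0.68694503 0.03852854 0.116     ] bolt edges [0.68430351 0.02690191 0.116     ] [0.68953097 0.04991053 0.116     ] [0.6756834  0.04203672 0.116     ]
lug front [0.65785642 0.01533106 0.11      ] [0.65716295 0.0630122  0.11      ]
```

arm_command --series '[{"claw": 2.5, "delta_pos": [-0.5, 0.3, 0], "turn": 0}, {"claw": 2.5, "delta_pos": [-1.0, 0.5, 0], "turn": 0}, {"claw": 2.5, "delta_pos": [-1.5, 0.28, 0], "turn": 0}, {"claw": 2.5, "delta_pos": [-1.5, 0, 0], "turn": 0}, {"claw": 2.5, "delta_pos": [-1.5, 0, 0], "turn": 0}]'

```text
t: 17.8
position: [0.5812, 0.0411, 0.0747]
orientation: [3.141, 0.001, -3.14]
force: [-0.2, -0.3, -8.8]
opening: 0.0332
```

arm_command --series '[{"claw": 2.5, "delta_pos": [-1.3, 0, 0], "turn": 0}, {"claw": 2.5, "delta_pos": [-1.0, 0, 0], "turn": 0}, {"claw": 2.5, "delta_pos": [-0.6, 0, 0], "turn": 0}, {"claw": 2.5, "delta_pos": [-0.3, 0, 0], "turn": 0}, {"claw": 2.5, "delta_pos": [0, 0, 0], "turn": 0}]'

```text
t: 18.3
position: [0.6116, 0.0401, 0.0746]
orientation: [-3.141, -0.0, -3.141]
force: [0.6, -0.3, -8.2]
opening: 0.0329
```

arm_command --series '[{"claw": 2.5, "delta_pos": [0, 0, 0], "turn": 0}, {"claw": 2.5, "delta_pos": [0, 0, 0], "turn": 0}]'

```text
t: 18.5
position: [0.611, 0.0401, 0.0748]
orientation: [3.141, -0.0, -3.141]
force: [-0.6, -0.3, -9.3]
opening: 0.033
```

```bash
python3 - <<'E'
from h import *
b=snap('scene','s16'); plan((.6126,.0393,.067,180),step=1.5)
cv2.imwrite('pics/c16.png',cv2.resize(b['pixels'][200:270,270:350,::-1],(800,600),interpolation=cv2.INTER_CUBIC))
E
```

```text
t18.55 at [0.6111 0.0401 0.0749] [ 1.7998e+02 -2.0000e-02 -1.7998e+02] F [ 1.5 -0.5 -8.5] op 33.0
  [-0.15,-0.08,0.79] turn 0.02
  --
```

View pics/c16.png

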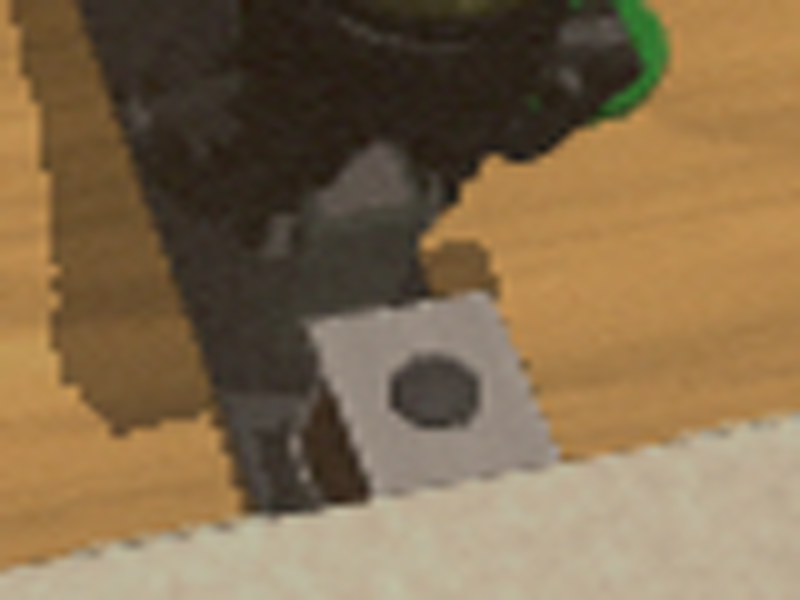

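arm_command --series '[{"claw": 2.5, "delta_pos": [-0.15, -0.06, 0.1], "turn": 0}, {"claw": 2.5, "delta_pos": [0, 0, 0.3], "turn": 0}, {"claw": 2.5, "delta_pos": [0, 0, 0.3], "turn": 0}, {"claw": 2.5, "delta_pos": [0, 0, 0.06], "turn": 0}, {"claw": 2.5, "delta_pos": [0, 0, 0], "turn": 0}]'

```text
t: 19.05
position: [0.6132, 0.0395, 0.0675]
orientation: [3.141, 0.0, -3.141]
force: [-0.3, 0.1, -5.8]
opening: 0.0325
```

arm_command --series '[{"claw": 2.5, "delta_pos": [0, 0, 0], "turn": 0}, {"claw": 2.5, "delta_pos": [0, 0, 0], "turn": 0}]'

```text
t: 19.25
position: [0.6132, 0.0395, 0.0675]
orientation: [3.141, 0.0, -3.141]
force: [-0.3, -0.1, -5.2]
opening: 0.0326
```

arm_command --series '[{"claw": 2.5, "delta_pos": [0, 0, 0.04], "turn": 0}, {"claw": 2.5, "delta_pos": [0, 0, 0], "turn": 0}]'

```text
t: 19.45
position: [0.6132, 0.0395, 0.0674]
orientation: [3.141, 0.0, -3.141]
force: [-1.4, 0.1, -0.3]
opening: 0.0328
```

arm_command --series '[{"claw": 3.5, "delta_pos": [0, 0, 0], "turn": 0}, {"claw": 4.0, "delta_pos": [0, 0, 0], "turn": 0}, {"claw": 5.0, "delta_pos": [0, 0, 0], "turn": 0}, {"claw": 7.0, "delta_pos": [0, 0, 0], "turn": 0}, {"claw": 8.5, "delta_pos": [0, 0, 0], "turn": 0}]' --squeeze 20

```text
t: 19.95
position: [0.6133, 0.0394, 0.067]
orientation: [3.141, 0.001, -3.141]
force: [1.5, -0.4, 0.2]
opening: 0.0769
```

arm_command --series '[{"claw": 8.5, "delta_pos": [0, 0, 0], "turn": 0}, {"claw": 8.5, "delta_pos": [0, 0, -2.0], "turn": 0}, {"claw": 8.5, "delta_pos": [0, 0, -4], "turn": 0}, {"claw": 8.5, "delta_pos": [0, 0, -4], "turn": 0}, {"claw": 8.5, "delta_pos": [0, 0, -3], "turn": 0}]'

```text
t: 20.45
position: [0.6137, 0.0392, 0.1995]
orientation: [3.141, 0.002, 3.141]
force: [1.3, 0.1, -0.4]
opening: 0.0848
```

```bash
python3 - <<'E'
from h import *
d=snap('wrist','w17');b=snap('scene','s17'); plan((.47,.0393,.2,180),step=4)
cv2.imwrite('pics/c17.png',np.hstack([cv2.resize(b['pixels'][190:270,260:340,::-1],(400,400),interpolation=cv2.INTER_CUBIC),cv2.resize(d['pixels'][:,:,::-1],(400,300))[:300].repeat(1,0) if 0 else cv2.resize(d['pixels'][:,:,::-1],(400,400))]))
E
```

```text
t20.55 at [0.616  0.0393 0.2021] [ 179.89    0.51 -180.  ] F [ 0.9 -0.4  0.2] op 85.1
  [3.65,0.00,0.05] turn 0.00
  [3.65,0.00,0.05] turn 0.00
  [3.65,0.00,0.05] turn 0.00
  [3.65,0.00,0.05] turn 0.00
  --
```

View pics/c17.png

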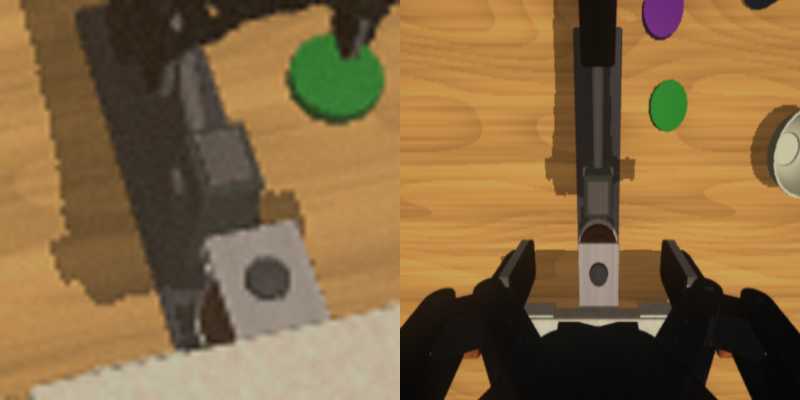

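```bash
python3 - <<'E'
from h import *
d=load('w17')
cv2.imwrite('pics/c17b.png',cv2.resize(d['pixels'][150:310,215:315,::-1],(375,600),interpolation=cv2.INTER_CUBIC))
E
```

```text
(no output)
```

View pics/c17b.png

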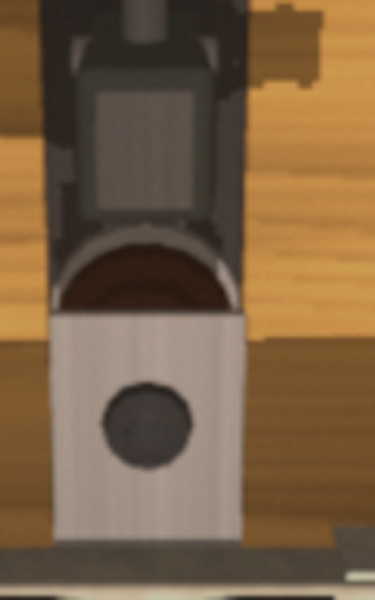

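```bash
python3 - <<'E'
from h import *
d=load('w17')
f=lambda x,y,z: ray(d,215+x/3.75-.4,150+y/3.75-.4,z).round(4)
print('bolt',f(147,425,.116)); print('lug front',f(50,312,.108),f(245,312,.108),'rear',f(53,541,.113),f(243,541,.113))
print('large back',f(146,244,.062),'-> c x',f(146,244,.062)[0]+.028)
print('saddle back',f(147,226,.05),'-> c',f(147,226,.05)[0]+.03,'sides',f(56,300,.05),f(238,300,.05))
print('cap',f(80,145,.108),f(213,145,.108),f(147,215,.108),f(147,72,.108))
print('foot', f(50,240,.008),f(245,240,.008))
P=cloud(d); print(P[int(150+425/3.75),int(215+147/3.75)],P[int(150+480/3.75),int(215+147/3.75)])
E
```

```text
bolt [0.6817 0.0398 0.116 ]
lug front [0.6547 0.0155 0.108 ] [0.6547 0.0644 0.108 ] rear [0.7178 0.0152 0.113 ] [0.7178 0.0651 0.113 ]
large back [0.6544 0.0396 0.062 ] -> c x 0.6824
saddle back [0.6532 0.04   0.05  ] -> c 0.6832 sides [0.6777 0.0116 0.05  ] [0.6777 0.0684 0.05  ]
cap [0.6113 0.0238 0.108 ] [0.6113 0.0555 0.108 ] [0.629  0.0398 0.108 ] [0.5935 0.0397 0.108 ]
foot [0.6739 0.0061 0.008 ] [0.6738 0.0745 0.008 ]
[0.68207942 0.04002558 0.11555309] [0.70206771 0.04007401 0.10983946]
```

arm_command --series '[{"claw": 0, "delta_pos": [3.2, 0, 0], "turn": 0}, {"claw": 0, "delta_pos": [3.2, 0, 0], "turn": 0}, {"claw": 0, "delta_pos": [3.2, 0, 0], "turn": 0}, {"claw": 0, "delta_pos": [3.2, 0, 0], "turn": 0}, {"claw": 0, "delta_pos": [0, 0, 1.0], "turn": 0}]'

```text
t: 21.05
position: [0.4825, 0.0399, 0.1871]
orientation: [3.138, -0.0, -3.14]
force: [0.4, 0.0, 0.1]
opening: 0.0118
```

arm_command --series '[{"claw": 0, "delta_pos": [0, 0, 2], "turn": 0}, {"claw": 0, "delta_pos": [0, 0, 1], "turn": 0}, {"claw": 0, "delta_pos": [0, 0, 0], "turn": 0}, {"claw": 0, "delta_pos": [0, 0, 0], "turn": 0}]'

```text
t: 21.45
position: [0.4854, 0.0392, 0.1567]
orientation: [-3.141, -0.0, 3.141]
force: [0.4, -0.2, 0.4]
opening: 0.0003
```

```bash
python3 - <<'E'
from h import *
d=snap('wrist','w18'); b=snap('scene','s18'); plan((.484,.0396,.126,180),(.4685,.0396,.066),step=1)
P=cloud(b);
cv2.imwrite('pics/c18.png',np.hstack([cv2.resize(b['pixels'][130:270,220:360,::-1],(400,400),interpolation=cv2.INTER_CUBIC),cv2.resize(d['pixels'][:,:,::-1],(400,400))]))
E
```

```text
t21.55 at [0.4858 0.0393 0.1573] [-1.7998e+02  5.0000e-02  1.8000e+02] F [-0.3 -0.2  0.2] op 0.2
  [0.04,0.01,0.78] turn -0.00
  [0.04,0.01,0.78] turn -0.00
  [0.04,0.01,0.78] turn -0.00
  [0.04,0.01,0.78] turn -0.00
  --
  [0.22,-0.00,0.86] turn -0.00
  [0.22,-0.00,0.86] turn -0.00
  [0.22,-0.00,0.86] turn -0.00
  [0.22,-0.00,0.86] turn -0.00
  [0.22,-0.00,0.86] turn -0.00
  [0.22,-0.00,0.86] turn -0.00
  [0.22,-0.00,0.86] turn -0.00
  --
```

View pics/c18.png

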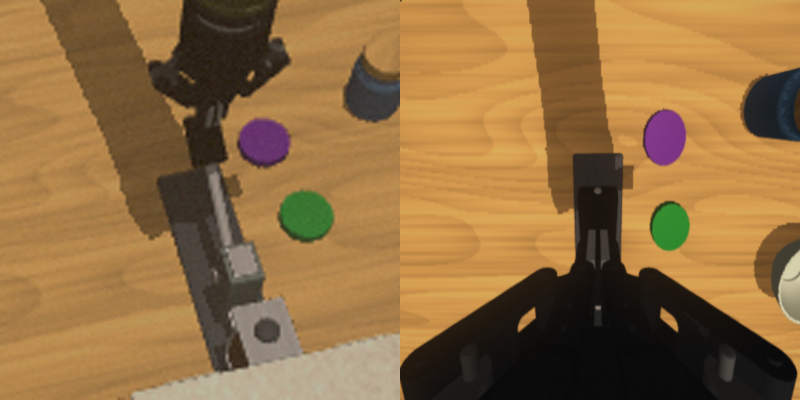

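The closed fingers are over the black pressing pad (wrist crop 597,225), in line with the jack. First press.

arm_command --series '[{"claw": 0, "delta_pos": [0, 0, 1.0], "turn": 0}, {"claw": 0, "delta_pos": [0, 0, 1.0], "turn": 0}, {"claw": 0, "delta_pos": [0, 0, 1.0], "turn": 0}, {"claw": 0, "delta_pos": [0.1, 0, 0.6], "turn": 0}, {"claw": 0, "delta_pos": [0.1, 0, 0.6], "turn": 0}]'

```text
t: 22.05
position: [0.4828, 0.0394, 0.1142]
orientation: [-3.141, -0.0, -3.141]
force: [-0.6, 0.2, 2.5]
opening: 0.0
```

arm_command --series '[{"claw": 0, "delta_pos": [0.2, 0, 0.6], "turn": 0}, {"claw": 0, "delta_pos": [0.2, 0, 0.6], "turn": 0}, {"claw": 0, "delta_pos": [0.2, 0, 0.6], "turn": 0}, {"claw": 0, "delta_pos": [0.2, 0, 0.6], "turn": 0}, {"claw": 0, "delta_pos": [0.2, 0, 0.6], "turn": 0}]'

```text
t: 22.55
position: [0.4743, 0.0394, 0.0852]
orientation: [3.141, 0.003, -3.141]
force: [1.6, -1.0, 5.0]
opening: 0.0001
```

arm_command --series '[{"claw": 0, "delta_pos": [0.2, 0, 0.5], "turn": 0}, {"claw": 0, "delta_pos": [0.2, 0, 0.4], "turn": 0}, {"claw": 0, "delta_pos": [0.1, 0, 0.3], "turn": 0}, {"claw": 0, "delta_pos": [0, 0, 0], "turn": 0}]'

```text
t: 22.95
position: [0.4702, 0.0396, 0.0736]
orientation: [3.141, 0.005, -3.141]
force: [3.9, -0.3, 4.7]
opening: -0.0002
```

```bash
python3 - <<'E'
from h import *
b=snap('scene','s19'); plan((.4705,.0396,.068,180),step=1)
cv2.imwrite('pics/c19.png',np.hstack([cv2.resize(b['pixels'][130:270,220:360,::-1],(400,400),interpolation=cv2.INTER_CUBIC),cv2.resize(b['pixels'][210:270,280:340,::-1],(400,400),interpolation=cv2.INTER_CUBIC)]))
E
```

```text
t23.00 at [0.4701 0.0396 0.0737] [ 179.96    0.25 -179.99] F [ 3.5 -0.2  4.6] op 0.1
  [-0.04,0.00,0.57] turn 0.01
  --
```

View pics/c19.png

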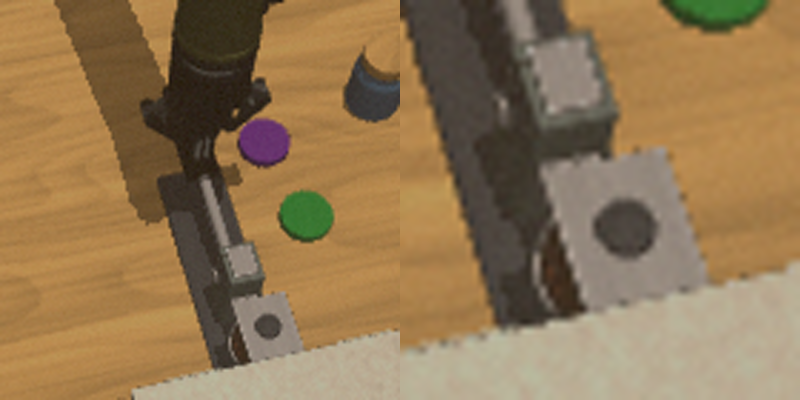

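arm_command --series '[{"claw": 0, "delta_pos": [-0.15, 0, 0.3], "turn": 0}, {"claw": 0, "delta_pos": [0, 0, 0.2], "turn": 0}, {"claw": 0, "delta_pos": [0, 0, 0.2], "turn": 0}, {"claw": 0, "delta_pos": [0, 0, 0], "turn": 0}]'

```text
t: 23.4
position: [0.4697, 0.0396, 0.067]
orientation: [3.141, -0.001, -3.141]
force: [-2.7, -1.3, 16.0]
opening: -0.0002
```

```bash
python3 - <<'E'
from h import *
b=snap('scene','s20'); plan((.4705,.0396,.068,180),step=1)
P=cloud(b); Q=P[235:262,300:330].reshape(-1,3); q=Q[(Q[:,2]>.1)&(Q[:,2]<.125)&(Q[:,0]<.715)]; print(np.median(q,0))
P0=cloud(load('s18')); Q=P0[235:262,300:330].reshape(-1,3); q=Q[(Q[:,2]>.1)&(Q[:,2]<.125)&(Q[:,0]<.715)]; print(np.median(q,0))
cv2.imwrite('pics/c20.png',np.hstack([cv2.resize(b['pixels'][130:270,220:360,::-1],(400,400),interpolation=cv2.INTER_CUBIC),cv2.resize(b['pixels'][210:270,280:340,::-1],(400,400),interpolation=cv2.INTER_CUBIC)]))
E
```

```text
t23.45 at [0.4697 0.0396 0.0671] [ 1.7994e+02 -3.0000e-02 -1.7999e+02] F [-3.3  0.  15. ] op -0.1
  [-0.08,0.00,-0.09] turn 0.01
  --
[0.68917734 0.03615446 0.12128528]
[0.68626206 0.03865543 0.10924869]
```

View pics/c20.png

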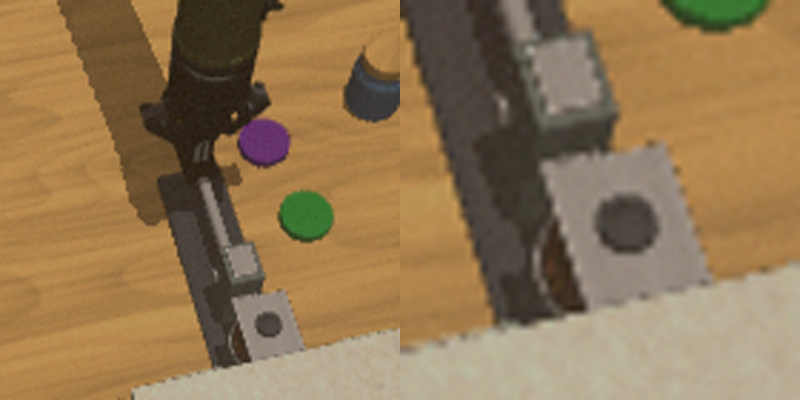

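arm_command --series '[{"claw": 0, "delta_pos": [0, 0, -0.5], "turn": 0}, {"claw": 0, "delta_pos": [0, 0, -0.6], "turn": 0}, {"claw": 0, "delta_pos": [0, 0, -0.7], "turn": 0}, {"claw": 0, "delta_pos": [-0.1, 0, -0.7], "turn": 0}, {"claw": 0, "delta_pos": [-0.1, 0, -0.7], "turn": 0}]'

```text
t: 23.95
position: [0.4711, 0.0394, 0.0982]
orientation: [3.142, -0.001, -3.141]
force: [1.8, 0.1, 1.7]
opening: -0.0004
```

arm_command --series '[{"claw": 0, "delta_pos": [-0.2, 0, -0.7], "turn": 0}, {"claw": 0, "delta_pos": [-0.3, 0, -0.7], "turn": 0}, {"claw": 0, "delta_pos": [-0.3, 0, -0.7], "turn": 0}, {"claw": 0, "delta_pos": [-0.3, 0, -0.7], "turn": 0}, {"claw": 0, "delta_pos": [-0.1, 0, -0.7], "turn": 0}]'

```text
t: 24.45
position: [0.4837, 0.0393, 0.1332]
orientation: [-3.141, -0.0, -3.141]
force: [-0.1, -0.1, -0.9]
opening: -0.0002
```

arm_command --series '[{"claw": 0, "delta_pos": [0, 0, -1.0], "turn": 0}, {"claw": 0, "delta_pos": [0, 0, -1.5], "turn": 0}, {"claw": 0, "delta_pos": [0, 0, -1.0], "turn": 0}, {"claw": 0, "delta_pos": [0, 0, 0], "turn": 0}, {"claw": 0, "delta_pos": [0, 0, 0], "turn": 0}]'

```text
t: 24.95
position: [0.4834, 0.0395, 0.1678]
orientation: [3.141, 0.0, -3.141]
force: [-0.5, -0.5, -0.6]
opening: 0.0001
```

```bash
python3 - <<'E'
from h import *
b=snap('scene','s21'); d=snap('wrist','w21'); plan((.4845,.0396,.126,180),step=1)
P=cloud(b); Q=P[235:262,300:330].reshape(-1,3); q=Q[(Q[:,2]>.1)&(Q[:,2]<.125)&(Q[:,0]<.715)]; print(np.median(q,0))
cv2.imwrite('pics/c21.png',np.hstack([cv2.resize(b['pixels'][130:270,220:360,::-1],(400,400),interpolation=cv2.INTER_CUBIC),cv2.resize(b['pixels'][210:270,280:340,::-1],(400,400),interpolation=cv2.INTER_CUBIC)]))
E
```

```text
t25.05 at [0.483  0.0394 0.1672] [-1.7999e+02 -6.0000e-02 -1.7998e+02] F [-0.1 -0.4  0.4] op 0.1
  [-0.03,0.00,0.82] turn 0.00
  [-0.03,0.00,0.82] turn 0.00
  [-0.03,0.00,0.82] turn 0.00
  [-0.03,0.00,0.82] turn 0.00
  [-0.03,0.00,0.82] turn 0.00
  --
[0.68634275 0.0383985  0.1089162 ]
```

View pics/c21.png

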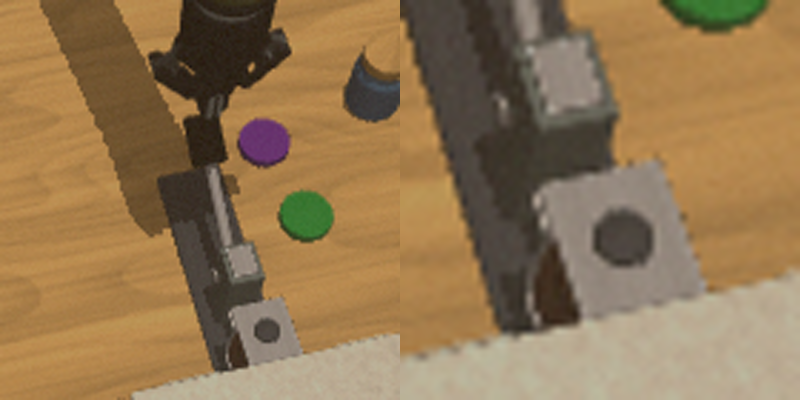

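View pics/w21.png

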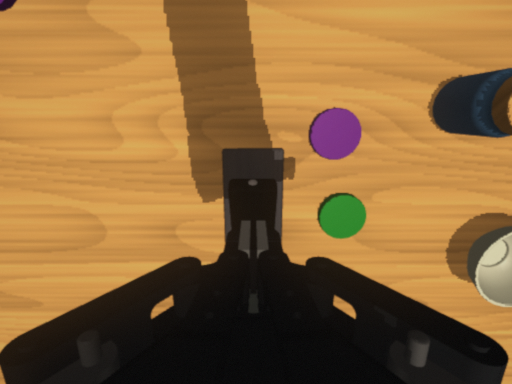

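```bash
python3 - <<'E'
from h import *
a=load('s18');b=load('s21')
A=a['pixels'].astype(int);B=b['pixels'].astype(int)
D=np.abs(A-B).sum(2)[130:270,220:360]
print('changed px below row 185', (D[55:]>60).sum(), np.argwhere(D[55:]>60)[:30].tolist())
g=lambda d:cv2.cvtColor(d['pixels'],cv2.COLOR_RGB2GRAY).astype(np.float32)
for nm,(y0,y1,x0,x1) in {'column':(205,235,294,316),'foot':(190,262,275,300),'table':(190,225,320,350)}.items():
    print(nm,cv2.phaseCorrelate(g(a)[y0:y1,x0:x1],g(b)[y0:y1,x0:x1]))
for d in (a,b):
    P=cloud(d); Q=P[165:190,285:300].reshape(-1,3); q=Q[Q[:,2]>.09]; print('pad',len(q),q.mean(0),q[:,2].max())
E
```

```text
changed px below row 185 28 [[4, 40], [4, 74], [4, 75], [5, 74], [6, 41], [6, 78], [6, 79], [6, 80], [6, 82], [7, 41], [8, 83], [9, 83], [11, 84], [12, 84], [13, 43], [13, 81], [13, 82], [13, 83], [22, 67], [25, 49], [25, 57], [25, 58], [25, 59], [26, 50], [27, 54], [27, 55], [28, 52], [28, 53]]
column ((0.028590518356852, 0.08119521774750282), 1.0094895313183467)
foot ((0.5010121487014025, -0.16334551352611726), 0.988534292380015)
table ((-0.007467359254841099, -0.009910378824773858), 0.9650484063007213)
pad 301 [0.49388413 0.03452538 0.14514072] 1.0731378107561949
pad 280 [0.48954362 0.0370125  0.13443765] 0.19987972704444126
```

arm_command --series '[{"claw": 0, "delta_pos": [0, 0, 1.5], "turn": 0}, {"claw": 0, "delta_pos": [0, 0, 1.5], "turn": 0}, {"claw": 0, "delta_pos": [0, 0, 1.0], "turn": 0}, {"claw": 0, "delta_pos": [0.1, 0, 0.6], "turn": 0}, {"claw": 0, "delta_pos": [0.2, 0, 0.6], "turn": 0}]'

```text
t: 25.55
position: [0.4807, 0.0394, 0.1156]
orientation: [-3.141, 0.0, -3.141]
force: [-0.5, -0.3, 3.1]
opening: 0.0
```

arm_command --series '[{"claw": 0, "delta_pos": [0.2, 0, 0.6], "turn": 0}, {"claw": 0, "delta_pos": [0.2, 0, 0.6], "turn": 0}, {"claw": 0, "delta_pos": [0.2, 0, 0.6], "turn": 0}, {"claw": 0, "delta_pos": [0.1, 0, 0.6], "turn": 0}, {"claw": 0, "delta_pos": [0.1, 0, 0.6], "turn": 0}]'

```text
t: 26.05
position: [0.472, 0.0394, 0.0856]
orientation: [3.141, -0.001, -3.141]
force: [-2.7, -0.6, 5.7]
opening: -0.0001
```

arm_command --series '[{"claw": 0, "delta_pos": [0.1, 0, 0.5], "turn": 0}, {"claw": 0, "delta_pos": [0, 0, 0.5], "turn": 0}, {"claw": 0, "delta_pos": [0, 0, 0.3], "turn": 0}, {"claw": 0, "delta_pos": [0, 0, 0.1], "turn": 0}, {"claw": 0, "delta_pos": [0, 0, 0], "turn": 0}]'

```text
t: 26.55
position: [0.4702, 0.0394, 0.0713]
orientation: [3.142, -0.003, -3.141]
force: [-4.1, -0.5, 5.4]
opening: -0.0
```

arm_command --series '[{"claw": 0, "delta_pos": [0.15, 0, 0.3], "turn": 0}, {"claw": 0, "delta_pos": [0.05, 0, 0.2], "turn": 0}, {"claw": 0, "delta_pos": [0, 0, 0.05], "turn": 0}, {"claw": 0, "delta_pos": [0, 0, 0], "turn": 0}, {"claw": 0, "delta_pos": [0, 0, 0], "turn": 0}]'

```text
t: 27.05
position: [0.47, 0.0394, 0.0673]
orientation: [3.141, 0.0, -3.142]
force: [-3.6, -0.5, 12.7]
opening: 0.0004
```

```bash
python3 - <<'E'
from h import *
b=snap('scene','s22'); plan((.4705,.0396,.068,180),step=1)
P=cloud(b); Q=P[235:262,300:330].reshape(-1,3); q=Q[(Q[:,2]>.1)&(Q[:,2]<.125)&(Q[:,0]<.715)]; print(np.median(q,0))
cv2.imwrite('pics/c22.png',np.hstack([cv2.resize(b['pixels'][130:270,220:360,::-1],(400,400),interpolation=cv2.INTER_CUBIC),cv2.resize(b['pixels'][210:270,280:340,::-1],(400,400),interpolation=cv2.INTER_CUBIC)]))
E
```

```text
t27.10 at [0.47   0.0395 0.0674] [ 1.7996e+02  2.0000e-02 -1.7999e+02] F [-3.8 -1.  12.7] op 0.0
  [-0.05,0.01,-0.06] turn 0.01
  --
[0.68979931 0.03652346 0.12113174]
```

View pics/c22.png

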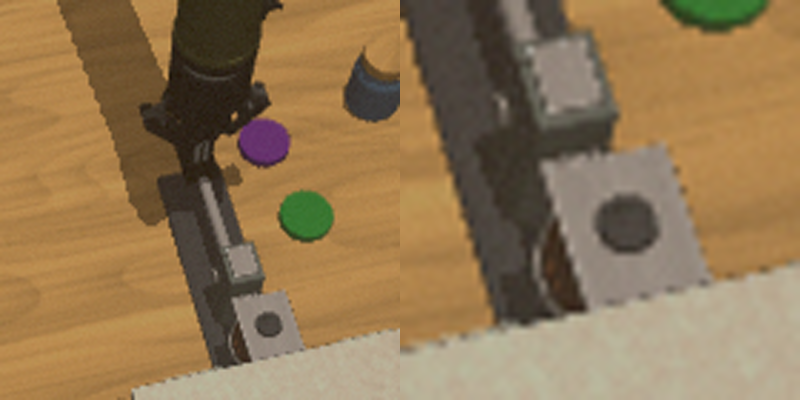

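arm_command --series '[{"claw": 0, "delta_pos": [0, 0, 0.1], "turn": 0}, {"claw": 0, "delta_pos": [0, 0, 0], "turn": 0}, {"claw": 0, "delta_pos": [0, 0, 0], "turn": 0}, {"claw": 0, "delta_pos": [0, 0, 0], "turn": 0}]'

```text
t: 27.5
position: [0.47, 0.0394, 0.0669]
orientation: [3.141, 0.0, -3.142]
force: [-6.3, -1.5, 17.5]
opening: -0.0005
```

```bash
python3 - <<'E'
from h import *
from rig import sign_off
s=get_state(); print(s['t'],s['position'],s['force'],s['dq'].round(3))
if s['force'][2]>9 and abs(s['force'][2])<30: print(sign_off())
E
```

```text
27.5 [0.46996791 0.03943765 0.06687238] [-6.2858709  -1.54678023 17.48276103] [ 0.    -0.001 -0.001 -0.    -0.    -0.001  0.001]
the job is handed in; nothing more can be done
None
```

The job is handed in at 27.5 s, with the jack holding the board up and the arm still pressing the handle fully down.

I stacked the large disc and then the small one on the saddle and carried the jack under the lift pad. I let go of it there, pressed the handle fully down, let it come back up, and pressed it fully down again.

**Stack:** the last wrist measurement after stacking put both discs about 2 mm off the saddle's centre and within 1 mm of each other.

**Under the pad:** the wrist view put the large disc within about 1 mm of the lug's bolt. The other cameras put the bolt 2 to 5 mm further forward in x, so centring is certain only to a few millimetres.

**Pumping:** the lug rose 12 mm on both presses and came back to its sagging height in between. The last reading was 17.5 N down on the pad at 67 mm height, which is the hard stop.

**Sideways push:** friction at the handle pad gave 4 to 6 N sideways during the presses. Scene pictures taken before and after the first press showed no clear shift of the jack. The last scene picture, taken just before a final 1 mm of press, showed the discs still in place, and the other items in that view had not moved. I did not measure the jack's position again after the second press.

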